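# Strike the mark with a brass mallet on a tilted marking stand

### The job

Mark the silver bar clamped in the tilted marking stand: take the brass mallet and, with a brisk blow of its lower face, square and central on the striking cap, drive the sprung punch right down to its stop, without leaning on it so that the mallet twists, and let it spring back up. Then put the mallet back in its own stall, the larger one of the wooden caddy, standing on the same face with its handle out at the open front; leave the other things and the stand's tilt as they are.

Things in the scene. Friction and masses are not known exactly. Their poses are not given: they have to be found in the camera images.
- mallet: Brass-headed mallet, 0.4 to 0.55 kg. Head: brass cylinder 36 mm across, 52 mm long along its z. It starts upright on the bench on its lower face, handle level. Origin: centre of the lower face (head spans z 0 to 52 mm). Handle to -x, centre line at z 26 mm: flat-sided black rubber grip 20 wide (y) x 28 high, x -28 to -112, then a wooden tail to -165 mm. Nearly all weight is in the head
- mallet_grip (a point): Good place to hold: point on the centre line of the mallet's handle, 42 mm from the head's axis (mallet x -42, z +26 mm); axes as the mallet's. A grip of about 80 N holds it here through the blow; pushed well past the punch's stop, or held farther out, the mallet turns about the fingers
- stand: Marking stand, fixed: green base plate 175 x 130 x 16 mm, origin in the centre of its underside. Its bed, hinged about y near the front (-x) edge, is clamped at 23 to 37 deg, far side up, so the punch leans towards -x. The bed carries an anvil with the clamped silver bar and, on a rear column, an arm 44 mm wide (y) and 28 mm thick that holds the punch's guide bush
- guide (a point): Centre of the upper face of the guide bush (32 mm across). z: the punch's axis, up out of the bush; y: level. Above it the spring, a collar and the striking cap: a steel disc 24 mm across, 16 thick, flat top, screwed to another height for each job: top 44 to 72 mm from here along z with the punch up, to be felt or seen. The arm's top is 6 mm lower, from x -27 to the column at x +60 mm
- punch (a joint): How far the sprung punch has been driven down along its axis, in m: 0 up, 0.015 at its stop. Its light spring takes about 3.5 N to start and 7.5 N at the stop, and returns the punch when let go
- caddy: Wooden caddy, fixed. Floor board 10 mm thick, x -24 to 96, y -75 to 125 mm. Two stalls open at the top and front: the mallet's, larger, about the origin; a smaller one at y +86 mm with a chasing hammer, its handle out to -x. Behind them (x over 24 mm) a block with steel dapping punches up to 76 mm high. Origin: underside, below the centre of the mallet's stall; front (-x) towards the robot
- stall (a point): Centre of the floor of the mallet's stall, 10 mm above the bench; axes as the caddy's. Inside 48 mm wide (y); side cheeks from x -12 to the back wall at x +24 mm, 24 mm high above this floor; the floor ends at x -24 mm. The front is open: the handle lies out to -x
- chasing_hammer: Small steel chasing hammer with dark handle standing in the smaller stall; leave it. Origin: centre of its lower face, handle to its -x, 150 mm long
- flask: Perforated steel casting flask, 88 mm across, 110 mm high, towards the back; leave it. Origin: centre of underside
- wax_tree: Wax tree on a black rubber base 104 mm across, 150 mm high, at the back; leave it. Origin: centre of underside
- mould_box: Wooden mould box 100 x 130 x 45 mm at the back with a smaller box on it; leave it. Origin: centre of underside
- mould_box2: Wooden mould box 85 x 110 x 40 mm standing on the other box; leave it. Origin: centre of underside
- wax_tin: Round tin 79 mm across, 28 mm high; leave it. Origin: centre of underside
- wax_tin2: Round tin 63 mm across, 22 mm high; leave it. Origin: centre of underside
- ingot_tray: Small steel tray 75 x 100 x 18 mm with silver bars; leave it. Origin: centre of underside

How it is judged:
On the way, in this order (a step that is already met when the one before it is completed fails the run):
1. the punch is going down under a brisk blow (over 0.1 m/s, not a slow push) of the mallet's lower face, square (within 12 deg) and central (within 12 mm) on the cap (value of joint punch between 0.002 and 0.0135 m and velocity of joint punch above 0.1 m/s and contact force between mallet and stand above 1 N and angle between the z axis of mallet and the z axis of guide, either way round below 0.21 rad and x of mallet in the frame of guide between -0.012 and 0.012 m and y of mallet in the frame of guide between -0.012 and 0.012 m).
2. the mallet has driven the punch to its stop (value of joint punch above 0.0138 m and contact force between mallet and stand above 1 N and angle between the z axis of mallet and the z axis of guide, either way round below 0.21 rad).
3. the punch has sprung back up (value of joint punch below 0.002 m), for 0.1 s.
At the end, for the whole second after the job is handed in: The punch is back up (within 2 mm); the mallet stands upright (within 6 deg) on its lower face on the floor of its own stall, within 12 mm of its centre and 3 mm of its floor, handle out through the open front, released and at rest (value of joint punch below 0.002 m and horizontal distance between mallet and stall below 0.012 m and z of mallet in the frame of stall below 0.003 m and angle between mallet's own z axis and vertical below 0.1 rad and x of mallet_grip in the frame of stall below -0.025 m and linear speed of mallet below 0.02 m/s and angular speed of mallet below 0.2 rad/s); the robot touches nothing.
It fails at once if one of the other things is moved more than 30 mm (distance of any of mould_box, mould_box2, flask, wax_tree, wax_tin, wax_tin2, ingot_tray, chasing_hammer from where it was at the start of the episode above 0.03 m).
It fails at once if the clamped tilt of the marking stand is knocked out of its setting (guide moved more than 6 mm) (distance of guide from where it was at the start of the episode above 0.006 m).
It fails at once if the mallet bears on the driven punch crooked, more than 16 deg out of square (a glancing blow, or leaned on until it twists in the grip) (value of joint punch above 0.006 m and contact force between mallet and stand above 2 N and angle between the z axis of mallet and the z axis of guide, either way round above 0.28 rad).
It also fails if it takes over 54 s, if anything falls off the work surface, if the arm or the gripper's body presses on something with over 40 N, if the wrist force passes 120 N, or if a joint passes its speed limit or range.

### The arm

A 7-joint arm with a two-finger parallel gripper is mounted at the origin on the work surface. World frame = base frame: x ahead of the robot, y to its left, z up, the work surface at z = 0. Lengths are in m, angles in rad, forces in N, time in s.
With the tool pointing down it reaches from about 0.425 to 0.875 m from the base axis. Payload 4.7 kg.
Tool frame: the origin (TCP) lies on the centre line of the jaws, within the pads' length; the fingertips stand 19 mm ahead of it and the grasp point (between the pads) is the TCP; z points along the fingers, y is the line along which they close (so a half turn about z gives the same grasp; the last joint's range is limited). The gripper opens to 85 mm and grips with 20 to 120 N. Pads are 22 mm wide; open, the fingers measure 114 mm over their backs; the gripper's body (76 mm by 85 mm) begins 54 mm behind the grasp point. The pads swing forward as they close: fully open they stand 13 mm farther back than shut.
Start: joints at [-1.254, 0.321, -0.07, 1.45, 0.023, 1.371, -0.057], TCP at [0.194, 0.62, 0.25] pointing down, gripper open.
Joint ranges: [-2.86, 2.86], [-0.3, 2.09], [-1.38, 1.24], [0.06, 2.45], [-1.56, 4.7], [0.09, 2.05], [-2.69, 2.69]. Speed limits (rad/s): [2.57, 2.57, 3.14, 3.14, 3.14, 3.14, 3.14].

### API

Orientations are given as a unit quaternion [w, x, y, z].
In Python, from cell import readout, optics, bot, models gives the robot as it stands.
- The arm moves only by the tool play_rows, never from a script. Its argument "deltas" is text: rows parted by semicolons, each of 7 numbers parted by spaces: the shift along the world's x, y, z in mm, then the turn, a rotation vector about the world's x, y, z in rad, then the closure, from 0 (fully open) to 1 (shut). In form: x y z wx wy wz claw; .... A call has 1 to 5 rows; each row is the pose to reach, as a shift and turn from the pose commanded when the call began; what a row does not reach only later rows make up. A row lasts 1/12 s, in which the tool goes at most 41.7 mm and 7.16 degrees, less where a joint would pass 70% of its speed; a pose out of reach is approached as far as the arm can. A call with a gripper value outside its range is refused whole. The fingers move at their own pace and stop on an object; "squeeze" is the grip in N (left out, the last holds). Time passes only in rows, so rows that repeat a pose let the fingers close. It gives the time, the measured TCP pose, the force, the opening and the grip force at its end, in the units of the state.
- readout.state(): the state, without advancing time (a new reading comes with each control period).
- optics.capture(name): name is "side" or "top"; returns (picture, depth): 480x640x3 uint8, red, green, blue; 480x640 float32, m along the optical axis (not along the pixel's ray), 0 where there is no reading.
- optics.camera_model(name): a dict with "mtx" (3x3 intrinsics, pixels), "rvec" (rotation vector, rad) and "tvec" (3), from world to camera coordinates, as OpenCV has them. Camera axes: x right, y down, z forward; pixel columns grow to the right and rows downward; lengths in m; the calibration is good to about 2 mm. A picture is of the moment at which its call begins. camera_model takes no time and is no camera call.
- bot.job_done(): hands the job in; it is judged then, once.
Trained networks look in the newest picture that a camera, given by its name, has taken for a name from the list of things; names that differ only in an ending like _2 or _b are one class to them, and where a whole thing is asked for, a point or a joint stands for the part that bears it (a point fixed in the world has none). Each returns a list of dicts, best first, with "confidence" (0 to 1); they miss things now and then, are a little off and sometimes report something else, mostly with a low value. They report only what shows in the picture. A call takes as long as a camera call.
- models.regions_of(query, camera): "region" (480x640 bool, what is visible of it) and "extent" ([left, top, right, bottom] in pixels, round what is visible of it).
- models.mark_of(query, camera): "position" ([column, row] in pixels: a listed point, or the origin of a listed thing).
The state is a dict: "t": time; "qpos": joint angles; "qd": joint speeds; "effort": joint torques, N m; "tcp_pos": TCP position; "eef_rot": TCP orientation; "ft_force": force on the tool from outside, world axes, zero at the start; "torque": the same for the moment, N m; "grip_width": finger opening in m; "grasp_force": force on a finger pad.
Only numpy, scipy, OpenCV 4.12 (cv2) and the standard library are available. Lean on these libraries where they do the work, as an engineer would, in place of code of your own. Each camera call takes 0.05 s, during which the arm holds its last target. There are 200 camera calls.

## Working session

There is one attempt and no reset: what is moved stays moved. The work goes in short steps, Python scripts to look and compute and a tool call to move; the robot and the scene stay as the last step left them, time stands still between calls to the robot, and variables do not carry over. Pictures are saved under pics/ and viewed, at most 12 in all, crops included, and the job is handed in when it is done.

Besides the shell and the picture viewer there is one more tool, called as a command line: name --argument value ..., lists and objects as JSON in quotes. play_rows: Moves the arm, as the interface text tells. Its arguments: {"type":"object","properties":{"deltas":{"type":"string"},"squeeze":{"type":"number"}},"required":["deltas"]}

```bash
mkdir -p pics
cat > h.py <<'E'
import numpy as np, cv2
from cell import readout, optics, bot, models
def cam(n):
    m=optics.camera_model(n); R=cv2.Rodrigues(np.array(m['rvec'],float))[0]
    return np.array(m['mtx'],float),R,np.array(m['tvec'],float).reshape(3)
def cloud(n,depth):
    K,R,t=cam(n); v,u=np.mgrid[:480,:640]
    p=np.stack([(u-K[0,2])/K[0,0]*depth,(v-K[1,2])/K[1,1]*depth,depth],-1)
    return (p-t)@R   # world
def proj(n,P):
    K,R,t=cam(n); c=np.atleast_2d(P)@R.T+t; c=c@K.T; return c[:,:2]/c[:,2:]
E
python3 - <<'E'
from h import *
np.set_printoptions(precision=4,suppress=True)
for n in('side','top'):
    pic,d=optics.capture(n); cv2.imwrite(f'pics/{n}0.png',pic[:,:,::-1]); np.save(f'{n}_d.npy',d); np.save(f'{n}_p.npy',pic)
    W=cloud(n,d)
    K,R,t=cam(n); print(n,'campos',-R.T@t,'f',K[0,0])
    for q in('mallet','stand','caddy','chasing_hammer'):
        r=models.regions_of(q,n)
        for x in r[:2]:
            m=x['region']&(d>0); P=W[m]
            print(n,q,round(x['confidence'],2),x['extent'],m.sum(),P.min(0),P.max(0)) if m.sum() else None
    for q in('mallet','mallet_grip','guide','stall','caddy','stand','chasing_hammer'):
        for x in models.mark_of(q,n)[:1]:
            u,v=np.round(x['position']).astype(int); print(n,q,round(x['confidence'],2),x['position'],W[min(v,479),min(u,639)])
print(readout.state())
E
```

```text
side campos [-0.0308 -0.898   1.0156] f 590.5450478802951
side mallet 0.71 [219.9, 269.9, 277.9, 323.7] 983 [ 0.349  -0.0622 -0.0055] [0.5385 0.0327 0.0565]
side stand 0.8 [180.7, 159.1, 274.0, 244.7] 4143 [ 0.4449  0.1883 -0.0037] [0.7144 0.5922 0.2135]
side stand 0.54 [220.5, 266.1, 275.3, 320.5] 1026 [ 0.349  -0.0622 -0.0058] [0.5586 0.0626 0.0565]
side caddy 0.82 [322.1, 281.3, 422.4, 368.5] 4540 [ 0.5394 -0.3638 -0.0048] [ 0.7144 -0.1182  0.0821]
side chasing_hammer 0.73 [289.7, 311.0, 344.4, 360.6] 460 [ 0.4208 -0.2337  0.0048] [ 0.5862 -0.1916  0.0597]
side chasing_hammer 0.73 [219.2, 269.7, 273.7, 323.0] 937 [ 0.349  -0.0622 -0.0026] [0.5255 0.0327 0.0565]
side mallet 0.94 [269.9, 285.4] [ 0.5013 -0.0233  0.0294]
side mallet_grip 0.55 [256.5, 288.6] [ 0.4634 -0.0217  0.0358]
side guide 0.78 [198.1, 184.6] [0.4778 0.2736 0.1596]
side stall 0.61 [364.6, 345.3] [ 0.5813 -0.284   0.0098]
side caddy 0.66 [366.7, 350.1] [ 0.5766 -0.2966  0.0085]
side stand 0.81 [236.9, 222.6] [0.5678 0.2489 0.0129]
side chasing_hammer 0.72 [340.4, 322.1] [ 0.5712 -0.2067  0.0208]
top campos [ 0.443
[... 713 characters left out ...]
-0.289   0.0039]
top caddy 0.65 [437.8, 244.3] [ 0.5931 -0.2895  0.0017]
top stand 0.74 [202.7, 247.8] [0.5786 0.247  0.0927]
top chasing_hammer 0.93 [404.8, 249.1] [ 0.5799 -0.2089  0.0212]
{'t': 1.2, 'qpos': array([-1.2539,  0.321 , -0.0701,  1.4505,  0.0226,  1.3708, -0.0569]), 'qd': array([-0.0007, -0.0002,  0.0023,  0.0002,  0.0002,  0.0009,  0.0006]), 'effort': array([  0.0002, -49.3376,  -0.3814, -31.4594,   0.0133,   0.0009,
        -0.    ]), 'tcp_pos': array([0.1938, 0.6205, 0.2503]), 'eef_rot': array([0.    , 0.1508, 0.9886, 0.    ]), 'ft_force': array([-0.6449, -0.5395, -0.2692]), 'torque': array([-0.0404,  0.0114, -0.0155]), 'grasp_force': 0.0, 'grip_width': 0.08571102958799662}
```

View pics/side0.png

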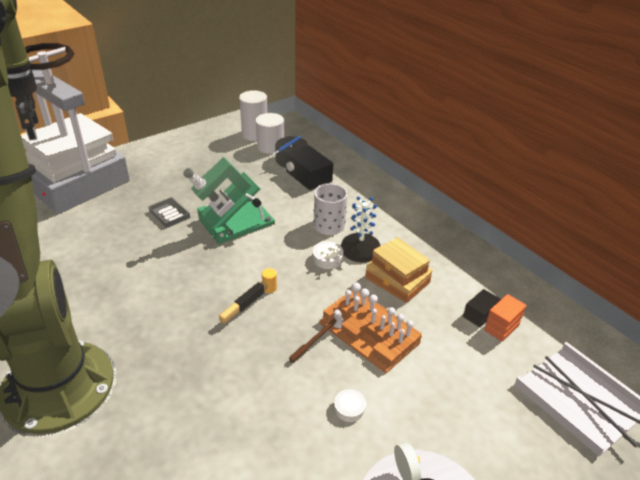

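View pics/top0.png

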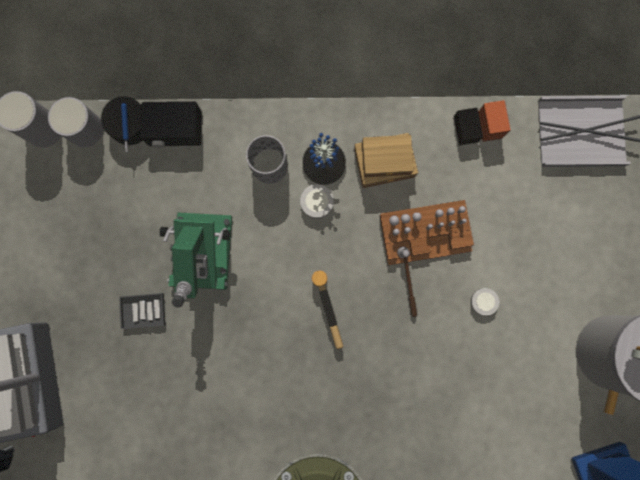

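The side view shows the mallet head near (270,283), the punch cap near (188,173) and the caddy near (372,330). The top view has the mallet head at (319,279), the cap near (181,293) and the caddy at (427,232).

```bash
cat > m1.py <<'E'
from h import *
np.set_printoptions(precision=4,suppress=True)
D={n:np.load(n+'_d.npy') for n in('side','top')};P={n:np.load(n+'_p.npy') for n in D}
W={n:cloud(n,D[n]) for n in D}
# bench check
for n in D:
    w=W[n]; m=(abs(w[...,0]-.45)<.04)&(abs(w[...,1]+.1)<.03)&(D[n]>0); print(n,'bench z',np.median(w[m][:,2]),w[m][:,2].std())
# mallet
for n in D:
    w=W[n];hsv=cv2.cvtColor(P[n],cv2.COLOR_RGB2HSV)
    box=(w[...,0]>.33)&(w[...,0]<.56)&(w[...,1]>-.08)&(w[...,1]<.05)&(D[n]>0)
    z=w[...,2]
    top=w[box&(z>.046)&(hsv[...,1]>150)]; 
    print(n,'headtop',len(top),np.median(top,0),(top.min(0)+top.max(0))/2)
    hd=w[box&(z>.033)&(z<.046)]; c,s,v=np.linalg.svd(hd-hd.mean(0),full_matrices=False); print(' handle c',hd.mean(0),'dir',v[0],len(hd),hd.min(0),hd.max(0))
# stand arm plane
for n in D:
    w=W[n]; hsv=cv2.cvtColor(P[n],cv2.COLOR_RGB2HSV)
    g=(w[...,0]>.4)&(w[...,0]<.72)&(w[...,1]>.17)&(w[...,1]<.4)&(D[n]>0)
    green=g&(abs(hsv[...,0].astype(int)-70)<25)&(hsv[...,1]>80)
    for lo,hi in((.125,.25),(.008,.024)):
        q=w[green&(w[...,2]>lo)&(w[...,2]<hi)]
        rng=np.random.default_rng(0);best=None
        for _ in range(600):
            a=q[rng.choice(len(q),3,False)]; nn=np.cross(a[1]-a[0],a[2]-a[0]); L=np.linalg.norm(nn)
            if L<1e-5: continue
            nn/=L; nn*=np.sign(nn[2]); i=abs((q-a[0])@nn)<.003
            if nn[2]>.5 and (best is None or i.sum()>best.sum()): best=i
        b=q[best]; c=b.mean(0); nn=np.linalg.svd(b-c)[2][2]; nn*=np.sign(nn[2])
        r=cv2.minAreaRect((b[:,:2]*1000).astype(np.float32))
        print(n,'plane',lo,len(q),len(b),'c',c,'n',nn,'tilt',np.degrees(np.arccos(nn[2])),'yaw',np.degrees(np.arctan2(-nn[1],-nn[0])),'rect',r,b.min(0),b.max(0))
    gr=g&(hsv[...,1]<70)&(w[...,2]>.13)
    q=w[gr]; print(n,'grey pts',len(q),q.min(0),q.max(0))
# caddy
for n in D:
    w=W[n];hsv=cv2.cvtColor(P[n],cv2.COLOR_RGB2HSV)
    g=(w[...,0]>.53)&(w[...,0]<.72)&(w[...,1]>-.39)&(w[...,1]<-.12)&(D[n]>0)&(hsv[...,1]>110)&(w[...,2]>.006)
    q=w[g]; print(n,'caddy',cv2.minAreaRect((q[:,:2]*1000).astype(np.float32)),len(q))
    for lo,hi in((.006,.014),(.025,.04),(.04,.06)):
        k=q[(q[:,2]>lo)&(q[:,2]<hi)]; print('  ',lo,len(k),cv2.minAreaRect((k[:,:2]*1000).astype(np.float32)))
a=cv2.resize(P['top'][195:270,370:480],None,fx=5,fy=5,interpolation=cv2.INTER_CUBIC)
b=cv2.resize(P['top'][205:310,150:240],None,fx=5,fy=5,interpolation=cv2.INTER_CUBIC)
c=cv2.resize(P['side'][150:250,170:280],None,fx=5,fy=5,interpolation=cv2.INTER_CUBIC)
def put(*im):
    H=max(i.shape[0] for i in im); return np.hstack([np.pad(i,((0,H-i.shape[0]),(0,0),(0,0))) for i in im])
img=put(cv2.resize(a,(360,245)),cv2.resize(b,None,fx=.48,fy=.48),cv2.resize(c,None,fx=.4,fy=.4))
o=put(cv2.resize(b,(400,467)),cv2.resize(c,(400,364)))
cv2.imwrite('pics/stand1.png',o[:,:,::-1]); cv2.imwrite('pics/caddy1.png',a[:,:,::-1])
E
python3 m1.py
```

```text
side bench z -0.0002924151584115001 0.0020981555748584156
top bench z -0.0006290683130228643 0.0029552292627221073
side headtop 110 [ 0.5065 -0.0108  0.0509] [ 0.508  -0.0082  0.0513]
 handle c [ 0.4314 -0.0312  0.038 ] dir [-0.9692 -0.2454 -0.0191] 454 [ 0.3494 -0.0622  0.033 ] [ 0.5235 -0.002   0.0459]
top headtop 111 [ 0.5125 -0.0088  0.0515] [ 0.5126 -0.0088  0.0516]
 handle c [ 0.4291 -0.032   0.0384] dir [-0.9616 -0.2735 -0.0222] 500 [ 0.3552 -0.0596  0.033 ] [0.5264 0.0072 0.046 ]
side plane 0.125 25 18 c [0.6062 0.2533 0.1392] n [ 0.8069 -0.2729  0.5238] tilt 58.411463592769834 yaw 161.31543958818708 rect ((613.7568969726562, 260.9367980957031), (55.93101501464844, 19.749147415161133), 50.46396255493164) [0.5883 0.2442 0.1253] [0.6249 0.2888 0.1644]
side plane 0.008 1050 781 c [0.5835 0.2485 0.0155] n [-0.0039  0.0099  0.9999] tilt 0.6068614953963335 yaw -68.47834606949014 rect ((575.0804443359375, 260.403564453125), (120.96016693115234, 173.70774841308594), 86.36927795410156) [0.4864 0.1963 0.012 ] [0.6616 0.3255 0.0191]
side grey pts 822 [0.4449 0.243  0.13  ] [0.5966 0.300
[... 827 characters left out ...]
453), 9.019271850585938)
   0.025 2355 ((609.372314453125, -257.34375), (140.86636352539062, 202.2954864501953), 9.318876266479492)
   0.04 10 ((635.6057739257812, -264.7421569824219), (26.40445899963379, 129.07054138183594), 9.194992065429688)
top caddy ((609.2747802734375, -259.6790771484375), (139.71939086914062, 200.7304229736328), 9.192900657653809) 3452
   0.006 617 ((583.7650756835938, -264.3564453125), (48.28414535522461, 195.792724609375), 8.914222717285156)
   0.025 2711 ((609.2747802734375, -259.6790771484375), (139.71939086914062, 200.7304229736328), 9.192900657653809)
   0.04 31 ((623.4674682617188, -257.4900817871094), (97.55701446533203, 192.78330993652344), 6.231122016906738)
```

View pics/stand1.png

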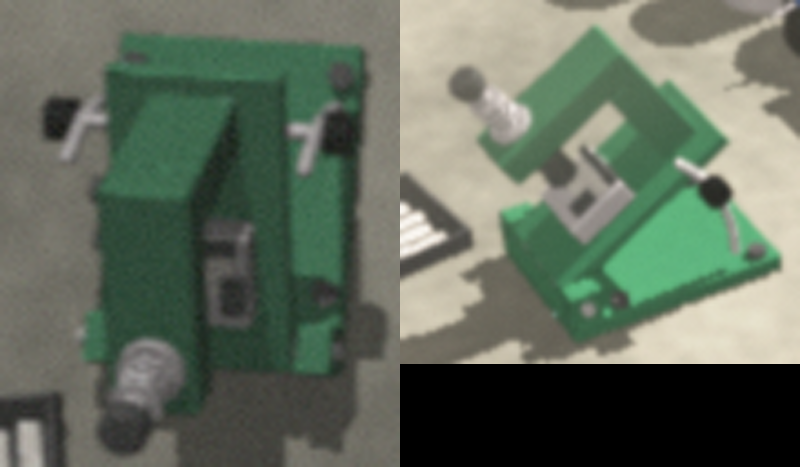

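View pics/caddy1.png

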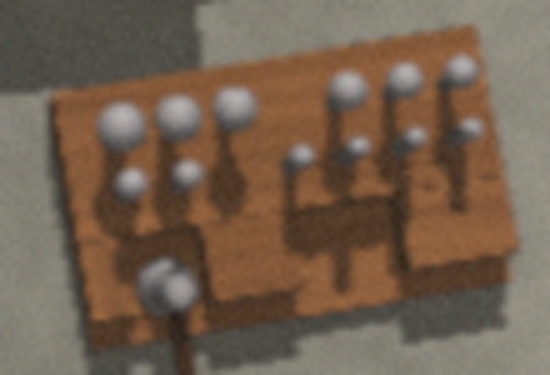

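The stand crop shows the cap disc near top pixel (178,301) and side pixel (188,173). In the caddy crop the empty larger stall is right of centre, and the hammer sits in the left stall.

```bash
cat > m2.py <<'E'
from h import *
from scipy.optimize import least_squares
np.set_printoptions(precision=4,suppress=True)
D={n:np.load(n+'_d.npy') for n in('side','top')};P={n:np.load(n+'_p.npy') for n in D}
W={n:cloud(n,D[n]) for n in D}
def tri(uv):
    f=lambda X:np.concatenate([proj(n,X)[0]-uv[n] for n in uv]); s=least_squares(f,[.5,0,.1]); return s.x,s.fun
print('cap tri',tri({'top':(178.1,301.4),'side':(188.4,172.8)}))
print('mallet mark',tri({'top':(315.9,277.7),'side':(269.9,285.4)}),'grip',tri({'top':(326.8,296.7),'side':(256.5,288.6)}))
print('stall',tri({'top':(438.2,245.1),'side':(364.6,345.3)}))
# stand frame
for yaw in(-2.,-3.5):
  ps=np.radians(yaw);t=np.radians(33.4)
  z=np.array([-np.sin(t)*np.cos(ps),-np.sin(t)*np.sin(ps),np.cos(t)]);y=np.array([-np.sin(ps),np.cos(ps),0]);x=np.cross(y,z);R=np.stack([x,y,z],1)
  for n in D:
    w=W[n];hsv=cv2.cvtColor(P[n],cv2.COLOR_RGB2HSV)
    g=(w[...,0]>.42)&(w[...,0]<.60)&(w[...,1]>.2)&(w[...,1]<.34)&(w[...,2]>.13)&(D[n]>0)
    q=w[g]@R; col=hsv[g]; gr=col[:,1]<70
    a=q[(~gr)]; h=np.median(a[abs(a[:,2]-np.median(a[:,2]))<.008][:,2]) if n=='top' else None
    if n=='top': H=np.median(a[a[:,2]>np.percentile(a[:,2],40)][:,2]); am=a[abs(a[:,2]-H)<.005]; print('arm top h',H,'y',np.percentile(am[:,1],[2,98]),'x',np.percentile(am[:,0],[2,98]))
    k=q[gr&(q[:,2]>H+.003)]
    print(yaw,n,'grey x,y,z ranges')
    for b in np.arange(H+.004,H+.09,.008):
        s=k[(k[:,2]>=b)&(k[:,2]<b+.008)]
        if len(s)>5: print('   ',round((b-H)*1000),len(s),s.min(0),s.max(0))
# caddy
w=np.concatenate([W[n][(D[n]>0)&(cv2.cvtColor(P[n],cv2.COLOR_RGB2HSV)[...,1]>120)] for n in ('top',)])
for yaw in(8.5,9.2):
    c,s=np.cos(np.radians(yaw)),np.sin(np.radians(yaw)); R=np.array([[c,-s,0],[s,c,0],[0,0,1]])
    q=(w-[.586,-.287,0])@R; q=q[(q[:,2]>.005)&(abs(q[:,0]-.04)<.09)&(q[:,1]>-.11)&(q[:,1]<.15)]
    b=q[(q[:,0]>.03)&(q[:,2]>.02)]; print(yaw,'y',np.percentile(b[:,1],[.5,99.5]),'xmax',np.percentile(b[:,0],99.5),'ztop',np.median(b[:,2]))
    f=q[(q[:,2]<.017)&(abs(q[:,1])<.018)]; print(' stall floor',len(f),f.min(0),f.max(0))
    f=q[(q[:,2]<.024)&(q[:,0]>-.01)&(q[:,0]<.012)&(abs(q[:,1])<.04)]; print(' stall y',len(f),np.percentile(f[:,1],[3,97]))
    f=q[(q[:,2]>.024)&(q[:,0]<.012)&(q[:,1]>-.06)&(q[:,1]<.045)]; print(' cheeks x',np.percentile(f[:,0],[2]),'y-',np.percentile(f[f[:,1]<0][:,1],95),'y+',np.percentile(f[f[:,1]>0][:,1],5))
    f=q[(q[:,2]>.025)&(abs(q[:,1])<.015)]; print(' back wall x',np.percentile(f[:,0],[3]))
E
python3 m2.py
```

```text
cap tri (array([0.4588, 0.2739, 0.2034]), array([-0.3118,  0.6327,  0.8754, -0.0158]))
mallet mark (array([ 0.5153, -0.001 ,  0.0027]), array([-0.1159,  0.2106,  0.2508, -0.0221])) grip (array([ 0.4675, -0.0245,  0.0375]), array([-0.7387,  1.3647,  1.6008, -0.1235]))
stall (array([ 0.5851, -0.2855,  0.0088]), array([-1.2124,  1.9668,  2.146 , -0.3545]))Traceback (most recent call last):
  File "m2.py", line 21, in <module>
    k=q[gr&(q[:,2]>H+.003)]
                   ^
NameError: name 'H' is not defined. Did you mean: 'h'?
```

play_rows --deltas "10 -20 30 0 0 0.12 0; 25 -54 50 0 0 0.24 0; 40 -91 60 0 0 0.36 0; 55 -128 60 0 0 0.48 0; 70 -164 60 0 0 0.564 0"

```text
t: 1.62
tcp_pos: [0.2646, 0.4551, 0.3115]
eef_rot: [0.001, -0.133, 0.991, 0.001]
ft_force: [0.4, 0.2, -0.5]
grip_width: 0.0857
grasp_force: 0.0
```

play_rows --deltas "15 -36 0 0 0 0 0; 30 -72 0 0 0 0 0; 46 -108 0 0 0 0 0; 61 -144 0 0 0 0 0; 76 -180 0 0 0 0 0"

```text
t: 2.03
tcp_pos: [0.3403, 0.2745, 0.3106]
eef_rot: [0.0, -0.13, 0.991, 0.0]
ft_force: [1.0, 0.2, 1.0]
grip_width: 0.085
grasp_force: 0.0
```

play_rows --deltas "15 -36 0 0 0 0 0; 30 -72 0 0 0 0 0; 46 -108 0 0 0 0 0; 61 -144 0 0 0 0 0; 76 -180 0 0 0 0 0"

```text
t: 2.45
tcp_pos: [0.4162, 0.0945, 0.3107]
eef_rot: [0.001, -0.13, 0.991, 0.0]
ft_force: [0.9, -0.7, 0.4]
grip_width: 0.0853
grasp_force: 0.0
```

```bash
sed -i "s/for n in D:/for n in ('top','side'):/" m2.py; python3 m2.py; python3 -c "
from h import *
s=readout.state();print(s['qpos'],s['tcp_pos'],s['eef_rot'])"
```

```text
cap tri (array([0.4588, 0.2739, 0.2034]), array([-0.3118,  0.6327,  0.8754, -0.0158]))
mallet mark (array([ 0.5153, -0.001 ,  0.0027]), array([-0.1159,  0.2106,  0.2508, -0.0221])) grip (array([ 0.4675, -0.0245,  0.0375]), array([-0.7387,  1.3647,  1.6008, -0.1235]))
stall (array([ 0.5851, -0.2855,  0.0088]), array([-1.2124,  1.9668,  2.146 , -0.3545]))
arm top h -0.1341761747784292 y [0.2682 0.309 ] x [0.4684 0.5794]
-2.0 top grey x,y,z ranges
    4 83 [ 0.4739  0.2735 -0.1302] [ 0.5027  0.3055 -0.1224]
    12 25 [ 0.4802  0.2777 -0.1218] [ 0.5     0.2981 -0.1146]
    20 21 [ 0.486   0.2808 -0.1139] [ 0.5002  0.2988 -0.1062]
    28 44 [ 0.4802  0.2797 -0.1061] [ 0.4994  0.3025 -0.0982]
    36 15 [ 0.4882  0.2797 -0.0982] [ 0.5     0.2974 -0.0934]
    44 13 [ 0.4835  0.2803 -0.0873] [ 0.4993  0.3022 -0.0824]
    52 67 [ 0.4761  0.2798 -0.0819] [ 0.501   0.3033 -0.0742]
    60 45 [ 0.4777  0.2797 -0.0741] [ 0.4985  0.3002 -0.0673]
-2.0 side grey x,y,z ranges
    4 90 [ 0.4586  0.2683 -0.1302] [ 0.5688  0.3104 -0.1223]
    12 28 [ 0.4735  0.2755 -0.1214] [ 0.4986  0.2957 -0.1143]
    2
[... 1490 characters left out ...]
744  0.1229] xmax 0.09542629259053294 ztop 0.033549133237815845
 stall floor 271 [-0.0227 -0.0179  0.005 ] [0.0257 0.0178 0.0168]
 stall y 163 [-0.0261  0.0165]
 cheeks x [-0.0107] y- -0.026408754058574554 y+ 0.023461743689574176
 back wall x [0.0268]
9.2 y [-0.0749  0.1222] xmax 0.09596321476530381 ztop 0.03353243275164179
 stall floor 270 [-0.0225 -0.018   0.005 ] [0.0256 0.0177 0.0168]
 stall y 163 [-0.026   0.0166]
 cheeks x [-0.0108] y- -0.02637250275976935 y+ 0.023454734061725047
 back wall x [0.0265]
[-0.72968543 -0.21598619  0.3797576   1.87752479  0.07938178  1.46418416
  1.46567039] [0.41621458 0.09445131 0.31069702] [ 5.35954016e-04 -1.30225516e-01  9.91484161e-01  4.30706145e-04]
```

play_rows --deltas "14 -29 0 0 0 0 0; 27 -57 0 0 0 0 0; 40 -86 0 0 0 0 0; 54 -115 0 0 0 0.015 0; 54 -115 -38 0 0 0.015 0"

```text
t: 2.87
tcp_pos: [0.4756, -0.0255, 0.2787]
eef_rot: [0.007, -0.133, 0.991, -0.001]
ft_force: [1.5, -0.4, 0.6]
grip_width: 0.0854
grasp_force: 0.0
```

play_rows --deltas "0 0 -40 0 0 0 0; 0 0 -80 0 0 0 0; 0 0 -120 0 0 0 0; 0 0 -150 0 0 0 0; 0 0 -180 0 0 0 0"

```text
t: 3.28
tcp_pos: [0.4693, -0.0186, 0.0907]
eef_rot: [-0.0, -0.138, 0.99, 0.0]
ft_force: [0.4, 0.4, 0.9]
grip_width: 0.0856
grasp_force: 0.0
```

play_rows --deltas "0 0 -20 0 0 0 0; 0 0 -40 0 0 0 0; 0 0 -58 0 0 0 0; 0 0 -65 0 0 0 0; 0 0 -65 0 0 0 0"

```text
t: 3.7
tcp_pos: [0.4686, -0.0187, 0.026]
eef_rot: [-0.002, -0.138, 0.99, -0.0]
ft_force: [-0.2, -0.1, -0.1]
grip_width: 0.0855
grasp_force: 0.0
```

```bash
cat > fk.py <<'E'
from h import *
from scipy.optimize import least_squares
from scipy.spatial.transform import Rotation as Ro
import itertools
def fk(q,p,s):
    h,a,b,c,oa,ob,off=p; T=np.eye(4)
    def m(ax=None,ang=0,t=(0,0,0)):
        nonlocal T; A=np.eye(4)
        if ax: A[:3,:3]=Ro.from_euler(ax,ang).as_matrix()
        A[:3,3]=t; T=T@A
    m('z',s[0]*q[0],(0,0,h)); m('y',q[1]); m('z',s[1]*q[2]); m(t=(oa,0,a)); m('y',q[3]); m(t=(-oa,0,0)); m('z',s[2]*q[4]); m(t=(ob,0,b)); m('y',q[5]); m('z',s[3]*q[6]+off,(0,0,0)); m(t=(0,0,c)); return T
E
python3 - <<'E'
from fk import *
np.set_printoptions(precision=4,suppress=True)
s0=readout.state(); print(s0['qpos'],s0['tcp_pos'],s0['eef_rot'])
S=[([-1.2539,.321,-.0701,1.4505,.0226,1.3708,-.0569],[.1938,.6205,.2503],[0,.1508,.9886,0]),
([-0.72968543,-0.21598619,0.3797576,1.87752479,0.07938178,1.46418416,1.46567039],[0.41621458,0.09445131,0.31069702],[5.36e-4,-.130225,.991484,4.3e-4]),
(s0['qpos'],s0['tcp_pos'],s0['eef_rot'])]
best=[]
for s in itertools.product((1,-1),repeat=4):
  for off in(0,np.pi/2,-np.pi/2,np.pi):
    def f(p):
        r=[]
        for q,x,r4 in S:
            T=fk(q,p,s); Rm=Ro.from_quat([r4[1],r4[2],r4[3],r4[0]]).as_matrix()
            r+=list(T[:3,3]-x)+list((T[:3,:3]-Rm).ravel()*.3)
        return np.array(r+list(.05*np.array(p[4:6])))
    o=least_squares(f,[.33,.42,.42,.3,0,0,off]); best.append((o.cost,s,o.x,off))
best.sort(key=lambda b:b[0])
for b in best[:3]: print(b)
pic,d=optics.capture('side'); cv2.imwrite('pics/g1.png',cv2.resize(pic[220:360,180:340],(800,700))[:590,:,::-1])
E
```

```text
[-0.5811  0.2094  0.6097  2.1327 -0.1585  0.8459  1.9712] [ 0.4686 -0.0187  0.026 ] [-0.0016 -0.1377  0.9905 -0.0002]
(np.float64(0.0008932436309795998), (-1, -1, -1, -1), array([11.5115,  0.475 ,  0.4768, 11.6908,  0.0186, -0.0597,  1.5708]), 1.5707963267948966)
(np.float64(0.0008932436309797254), (-1, -1, -1, -1), array([11.5115,  0.475 ,  0.4768, 11.6908,  0.0186, -0.0597,  1.5708]), 0)
(np.float64(0.0008932436309805079), (-1, -1, -1, -1), array([11.5115,  0.475 ,  0.4768, 11.6907,  0.0186, -0.0597,  1.5708]), 3.141592653589793)
```

View pics/g1.png

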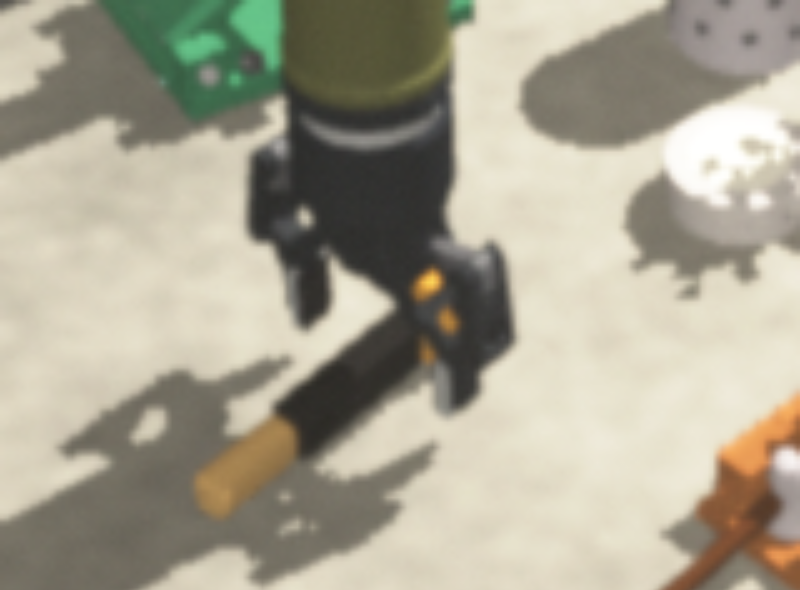

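The side crop shows the fingers straddling the black grip just behind the brass head, so I'll close and lift.

play_rows --deltas "0 0 0 0 0 0 1; 0 0 0 0 0 0 1; 0 0 0 0 0 0 1; 0 0 0 0 0 0 1; 0 0 0 0 0 0 1" --squeeze 80

```text
t: 4.17
tcp_pos: [0.4703, -0.0184, 0.0279]
eef_rot: [0.001, -0.138, 0.99, 0.0]
ft_force: [0.6, 0.2, -0.1]
grip_width: 0.0253
grasp_force: 0.0
```

play_rows --deltas "0 0 0 0 0 0 1; 0 0 0 0 0 0 1; 0 0 0 0 0 0 1; 0 0 10 0 0 0 1; 0 0 25 0 0 0 1"

```text
t: 4.58
tcp_pos: [0.4673, -0.0187, 0.051]
eef_rot: [-0.003, -0.138, 0.99, -0.0]
ft_force: [0.2, 0.1, -4.6]
grip_width: 0.0187
grasp_force: 78.5
```

```bash
python3 -c "
from h import *
s=readout.state();print(s['qpos'],s['tcp_pos'],s['eef_rot'],s['ft_force'],s['torque'],s['grip_width'],s['grasp_force'])"
```

```text
[-0.59789324  0.15970267  0.62058938  2.11830827 -0.11650838  0.90180712
  1.93654251] [ 0.467304   -0.01873731  0.05102716] [-2.80926457e-03 -1.37626714e-01  9.90480161e-01 -2.15170057e-04] [ 0.15125043  0.13457489 -4.62948428] [-0.04654902  0.21707032 -0.01005655] 0.018716976993810495 78.47253441810608
```

play_rows --deltas "0 0 30 0.010 -0.099 -0.055 1; 0 0 60 0.021 -0.198 -0.110 1; 0 0 95 0.032 -0.297 -0.165 1; 0 0 130 0.042 -0.396 -0.220 1; 0 0 160 0.053 -0.495 -0.275 1"

```text
t: 5.0
tcp_pos: [0.4715, -0.0157, 0.1747]
eef_rot: [0.182, -0.039, 0.982, 0.002]
ft_force: [-0.6, -0.1, -4.5]
grip_width: 0.0192
grasp_force: 79.4
```

play_rows --deltas "0 20 25 0.009 -0.087 -0.049 1; 0 45 50 0.009 -0.087 -0.049 1; 0 70 70 0.009 -0.087 -0.049 1; 0 90 80 0.009 -0.087 -0.049 1; 0 100 80 0.009 -0.087 -0.049 1"

```text
t: 5.42
tcp_pos: [0.4892, 0.086, 0.2498]
eef_rot: [0.218, -0.01, 0.976, -0.003]
ft_force: [1.3, 0.7, -3.2]
grip_width: 0.0191
grasp_force: 79.5
```

```bash
cat > fit.py <<'E'
from fk import *
import json
np.set_printoptions(precision=4,suppress=True)
s0=readout.state(); print(s0['qpos'],s0['tcp_pos'],s0['eef_rot'],s0['ft_force'])
S=[([-1.2539,.321,-.0701,1.4505,.0226,1.3708,-.0569],[.1938,.6205,.2503],[0,.1508,.9886,0]),
([-0.72968543,-0.21598619,0.3797576,1.87752479,0.07938178,1.46418416,1.46567039],[0.41621458,0.09445131,0.31069702],[5.36e-4,-.130225,.991484,4.3e-4]),
([-0.5811,0.2094,0.6097,2.1327,-0.1585,0.8459,1.9712],[.4686,-.0187,.026],[-.0016,-.1377,.9905,-.0002]),
([-.59789,.15970,.62059,2.11831,-.11651,.90181,1.93654],[.4673,-.01874,.05103],[-.0028,-.13763,.99048,-.0002]),
(s0['qpos'],s0['tcp_pos'],s0['eef_rot'])]
best=[]
for s in itertools.product((1,-1),repeat=4):
  for flip in (1,-1):
    def f(p):
        r=[]
        for q,x,r4 in S:
            q=np.array(q)
            T=fk(q,p[:7],s); Rm=Ro.from_quat([r4[1],r4[2],r4[3],r4[0]]).as_matrix()
            r+=list(T[:3,3]-x)+list((T[:3,:3]-Rm).ravel()*.3)
        return np.array(r)
    for off in(0,2.,4.):
        o=least_squares(f,[.33,.42,.42,.3,0,0,off]); best.append((o.cost,s,o.x))
best.sort(key=lambda b:b[0])
for b in best[:2]: print(b)
f_=best[0]; np.savez('fk.npz',s=f_[1],p=f_[2])
E
python3 fit.py
```

```text
[-0.1913 -0.3016 -0.1073  2.144   0.1254  0.8798  1.2314] [0.4892 0.086  0.2498] [ 0.2183 -0.0101  0.9758 -0.0032] [ 1.3491  0.707  -3.1939]
(np.float64(0.0016234685783260891), (-1, -1, -1, -1), array([ 0.2522,  0.4583,  0.5121,  0.3419,  0.0021, -0.0062,  1.5708]))
(np.float64(0.0016234685783260891), (-1, -1, -1, -1), array([ 0.2522,  0.4583,  0.5121,  0.3419,  0.0021, -0.0062,  1.5708]))
```

```bash
cat > fit2.py <<'E'
exec(open('fit.py').read().split("best=[]")[0])
def fk2(q,p):
    h,a,b,c,x1,x2,x3,x4,y1,y2,y3=p
    T=np.eye(4)
    def m(ax,ang,t=(0,0,0)):
        nonlocal T; A=np.eye(4); A[:3,:3]=Ro.from_euler(ax,ang).as_matrix() if ax else np.eye(3); A[:3,3]=t; T=T@A
    m('z',-q[0]); m('y',q[1],(0,y1,h)); m('z',-q[2]); m('y',q[3],(x1,y2,a)); m('z',-q[4],(x2,0,0)); m('y',q[5],(x3,y3,b)); m('z',-q[6]+np.pi/2,(x4,0,0)); m(None,0,(0,0,c)); return T
if __name__=='__main__':
    for q,x,r4 in S:
        Rm=Ro.from_quat([r4[1],r4[2],r4[3],r4[0]]); print('rot err deg',np.degrees((Ro.from_matrix(fk2(np.array(q),np.zeros(11))[:3,:3]).inv()*Rm).as_rotvec()))
    f=lambda p:np.concatenate([fk2(np.array(q),p)[:3,3]-x for q,x,_ in S]+[.02*p[4:]])
    o=least_squares(f,[.3,.42,.42,.3]+[0]*7); print(o.x,o.cost,np.abs(o.fun[:15]).max()); np.save('p.npy',o.x)
E
python3 fit2.py
```

```text
[-0.1913 -0.3016 -0.1073  2.144   0.1254  0.8798  1.2314] [0.4892 0.086  0.2498] [ 0.2183 -0.0101  0.9758 -0.0032] [ 1.3491  0.707  -3.1939]
rot err deg [ 0.0046  0.0025 -0.0019]
rot err deg [0.0001 0.     0.0001]
rot err deg [ 0.0023 -0.0061 -0.0064]
rot err deg [-0.0014 -0.0014 -0.0008]
rot err deg [ 0. -0. -0.]
[ 0.2493  0.4678  0.513   0.3408  0.0001 -0.     -0.      0.     -0.0155
 -0.0106 -0.0004] 7.407161242454227e-08 5.001251252084726e-05
```

```bash
cat > ik.py <<'E'
from fk import *
import sys
exec(open('fit2.py').read().split("if __name__")[0].split('\n',1)[1])
p=np.load('p.npy')
lo=np.array([-2.86,-.3,-1.38,.06,-1.56,.09,-2.69]);hi=np.array([2.86,2.09,1.24,2.45,4.7,2.05,2.69])
ps=np.radians(-3.3);t=np.radians(33.4)
gz=np.array([-np.sin(t)*np.cos(ps),-np.sin(t)*np.sin(ps),np.cos(t)]);gy=np.array([-np.sin(ps),np.cos(ps),0]);gx=np.cross(gy,gz)
CAP=np.array([.4551,.2750,.2094])
# phi: direction of mallet x in guide xy-plane (0 = handle to guide -x)
def pose(phi,s,L=.043,d=.027,pitch=0):
    mx=np.cos(phi)*gx+np.sin(phi)*gy; my=np.cross(gz,mx)
    tcp=CAP+s*gz-L*mx+d*gz
    Rm=np.stack([-mx,my,-gz],1)   # tool x=-mallet x (as grasped), y=mallet y, z=-mallet z
    return tcp,Rm@Ro.from_euler('y',pitch).as_matrix()
def ik(tcp,R,q0,w=1e-3):
    def f(q):
        T=fk2(q,p); e=(Ro.from_matrix(R.T@T[:3,:3])).as_rotvec()
        return np.concatenate([(T[:3,3]-tcp)*10,e*3,w*(q-(lo+hi)/2)/(hi-lo)*np.array([1,4,1,1,1,1,1])])
    o=least_squares(f,np.clip(q0,lo+.03,hi-.03),bounds=(lo+.02,hi-.02)); T=fk2(o.x,p)
    return o.x,np.linalg.norm(T[:3,3]-tcp)*1000,np.degrees(np.linalg.norm(Ro.from_matrix(R.T@T[:3,:3]).as_rotvec()))
E
cat > t.py <<'E'
from ik import *
np.set_printoptions(precision=2,suppress=True)
q0=readout.state()['qpos']; 
for ph in range(-180,180,30):
    out=[]
    for s in(-.016,.06):
        best=None
        for j1 in(-.9,-.4,0):
          for j3 in(-.9,0.,.7):
            for j7 in(-1.5,0,1.5):
              q=np.array([j1,0,j3,2,0,.9,j7]); x,e,a=ik(*pose(np.radians(ph),s),q)
              k=e+a*3
              m=np.min(np.minimum(x-lo,hi-x))
              k=k if k>1.5 else 1-m
              if best is None or k<best[0]: best=(k,x,e,a,m)
        out.append(best)
    print(ph,*[f'e{b[2]:.1f} a{b[3]:.1f} m{b[4]:.2f} {b[1]}' for b in out])
E
python3 t.py
```

```text
-180 e0.0 a0.0 m0.02 [-0.25 -0.15 -0.53  2.07  0.48  0.85 -2.67] e0.0 a0.0 m0.02 [-0.58 -0.25 -0.28  2.04  0.46  1.02 -2.67]
-150 e0.0 a0.0 m0.19 [-0.54 -0.11 -0.31  2.06  0.55  0.88 -2.24] e0.0 a0.0 m0.09 [-0.7  -0.21 -0.21  2.02  0.5   1.04 -2.22]
-120 e0.0 a0.0 m0.21 [-0.55 -0.09 -0.34  2.06  0.57  0.89 -1.78] e0.0 a0.0 m0.10 [-0.74 -0.2  -0.22  2.02  0.52  1.05 -1.75]
-90 e0.0 a0.0 m0.21 [-0.6  -0.09 -0.34  2.08  0.59  0.9  -1.32] e0.0 a0.0 m0.10 [-0.79 -0.2  -0.22  2.05  0.54  1.06 -1.29]
-60 e0.0 a0.0 m0.19 [-0.67 -0.11 -0.3   2.13  0.6   0.89 -0.84] e0.0 a0.0 m0.08 [-0.84 -0.22 -0.2   2.09  0.55  1.06 -0.81]
-30 e0.0 a0.0 m0.15 [-0.72 -0.15 -0.25  2.18  0.61  0.88 -0.33] e0.0 a0.0 m0.03 [-0.88 -0.27 -0.18  2.14  0.55  1.06 -0.3 ]
0 e0.0 a0.0 m0.10 [-0.74 -0.2  -0.21  2.23  0.6   0.87  0.22] e7.1 a1.3 m0.02 [-0.89 -0.28 -0.16  2.16  0.55  1.07  0.23]
30 e0.0 a0.0 m0.06 [-0.73 -0.24 -0.18  2.25  0.58  0.86  0.8 ] e15.3 a2.9 m0.02 [-0.86 -0.28 -0.16  2.16  0.54  1.08  0.79]
60 e0.0 a0.0 m0.04 [-0.69 -0.26 -0.16  2.25  0.56  0.85  1.39] e19.6 a3.7 m0.02 [-0.8  -0.28 -0.16  2.14  0.53  1.08  1.38]
90 e0.0 a0.0 m0.05 [-0.65 -0.25 -0.16  2.22  0.54  0.85  1.98] e18.5 a3.5 m0.02 [-0.74 -0.28 -0.16  2.11  0.51  1.07  1.97]
120 e0.0 a0.0 m0.08 [-0.62 -0.22 -0.16  2.17  0.53  0.85  2.54] e12.3 a2.3 m0.02 [-0.71 -0.28 -0.16  2.09  0.49  1.06  2.55]
150 e14.1 a5.0 m0.02 [-1.74 -0.28  0.77  2.17  0.92  1.04  2.67] e24.5 a7.5 m0.02 [-1.54 -0.28  0.46  2.1   0.82  1.2   2.67]
```

```bash
cat > t2.py <<'E'
from ik import *
np.set_printoptions(precision=3,suppress=True)
st=readout.state(); q=st['qpos']; x0=st['tcp_pos']; R0=Ro.from_quat(np.roll(st['eef_rot'],-1))
tc,Rt=pose(np.radians(-90),.04); W1=tc-.12*gy
rv=(Ro.from_matrix(Rt)*R0.inv()).as_rotvec(); print('target',tc,'W1',W1,'rotvec',rv,np.degrees(np.linalg.norm(rv)),'dpos to W1',(W1-x0)*1000,'W1->W2',.12*gy*1000,'gz',gz)
for f in np.linspace(0,1,9):
    x=x0+(W1-x0)*f+np.array([.03,0,0])*np.sin(np.pi*f)
    q,e,a=ik(x,(Ro.from_rotvec(rv*f)*R0).as_matrix(),q,3e-3); print(f,x,q,round(e,1),round(a,1))
for f in (.5,1):
    q,e,a=ik(W1+(tc-W1)*f,Rt,q,3e-3);print(q,e,a)
E
python3 t2.py
```

```text
target [0.421 0.32  0.265] W1 [0.414 0.2   0.265] rotvec [ 0.783 -0.136 -1.443] 94.37761070211377 dpos to W1 [-75.333 114.268  15.547] W1->W2 [  6.908 119.801   0.   ] gz [-0.55   0.032  0.835]
0.0 [0.489 0.086 0.25 ] [-0.128 -0.28  -0.161  2.126  0.105  0.887  1.249] 4.7 0.8
0.125 [0.491 0.1   0.252] [-0.161 -0.28  -0.161  2.127  0.119  0.87   1.006] 4.9 0.8
0.25 [0.492 0.115 0.254] [-0.199 -0.28  -0.161  2.129  0.143  0.857  0.751] 5.7 0.9
0.375 [0.489 0.129 0.256] [-0.245 -0.28  -0.161  2.131  0.179  0.851  0.48 ] 7.8 1.3
0.5 [0.482 0.143 0.258] [-0.302 -0.28  -0.161  2.133  0.229  0.856  0.191] 11.1 1.8
0.625 [0.47  0.157 0.26 ] [-0.373 -0.28  -0.161  2.135  0.29   0.875 -0.117] 15.5 2.6
0.75 [0.454 0.172 0.261] [-0.457 -0.28  -0.161  2.138  0.36   0.911 -0.441] 20.1 3.4
0.875 [0.435 0.186 0.263] [-0.554 -0.28  -0.161  2.142  0.431  0.961 -0.775] 23.8 4.2
1.0 [0.414 0.2   0.265] [-0.657 -0.28  -0.162  2.146  0.492  1.022 -1.106] 25.8 4.8
[-0.75  -0.28  -0.162  2.144  0.519  0.997 -1.198] 2.7755853156886907 0.5023462799164826
[-0.755 -0.174 -0.239  2.06   0.548  1.013 -1.293] 0.0006828344702464351 0.00012806760422567516
```

```bash
cat > t3.py <<'E'
from ik import *
np.set_printoptions(precision=3,suppress=True)
st=readout.state(); q=st['qpos']; x0=st['tcp_pos']; R0=Ro.from_quat(np.roll(st['eef_rot'],-1))
tc,Rt=pose(np.radians(-90),.045)
mx=-gy; Rv=np.stack([-mx,np.cross([0,0,1],mx),[0,0,-1]],1)   # vertical, handle +y
def seg(name,xa,Ra,xb,Rb,n=6):
    global q
    rv=(Rb*Ra.inv()).as_rotvec(); print(name,'dpos',(xb-xa)*1000,'rv',rv,np.degrees(np.linalg.norm(rv)))
    for f in np.linspace(0,1,n+1)[1:]:
        q,e,a=ik(xa+(xb-xa)*f,(Ro.from_rotvec(rv*f)*Ra),q,3e-3) if 0 else ik(xa+(xb-xa)*f,(Ro.from_rotvec(rv*f)*Ra).as_matrix(),q,3e-3); print('  ',q,round(e,1),round(a,1))
A=np.array([.50,.10,.34]);B=np.array([.50,.30,.36])
RV=Ro.from_matrix(Rv);RT=Ro.from_matrix(Rt)
seg('A',x0,R0,A,RV); seg('B',A,RV,B,RV,3); seg('C',B,RV,tc,RT); seg('D',tc,RT,tc-.061*gz,RT,3)
E
python3 t3.py
```

```text
A dpos [10.82  14.017 90.212] rv [ 0.364  0.333 -1.62 ] 97.01193213761411
   [-0.181 -0.252 -0.145  2.06   0.16   0.996  0.918] 0.0 0.0
   [-0.16  -0.196 -0.175  1.97   0.163  1.114  0.642] 0.0 0.0
   [-0.107 -0.139 -0.22   1.877  0.141  1.226  0.392] 0.0 0.0
   [-0.016 -0.084 -0.29   1.788  0.102  1.33   0.158] 0.0 0.0
   [ 0.137 -0.033 -0.416  1.703  0.055  1.422 -0.073] 0.0 0.0
   [ 1.05   0.1   -1.36   1.614  0.098  1.507 -0.373] 0.0 0.0
B dpos [  0. 200.  20.] rv [0. 0. 0.] 0.0
   [ 0.842  0.199 -1.36   1.565  0.195  1.535 -0.579] 0.0 0.0
   [ 0.628  0.312 -1.36   1.497  0.305  1.576 -0.777] 0.0 0.0
   [ 0.419  0.429 -1.36   1.411  0.419  1.63  -0.952] 0.0 0.0
C dpos [-81.994  20.21  -90.491] rv [-0.034 -0.582  0.   ] 33.400000000000006
   [ 0.493  0.294 -1.36   1.528  0.365  1.493 -0.925] 0.0 0.0
   [ 0.58   0.123 -1.36   1.639  0.27   1.35  -0.871] 0.0 0.0
   [-0.346 -0.051 -0.409  1.766  0.202  1.227 -0.864] 0.0 0.0
   [-0.53  -0.108 -0.296  1.87   0.294  1.139 -0.978] 0.0 0.0
   [-0.657 -0.152 -0.251  1.967  0.41   1.07  -1.121] 0.0 0.0
   [-0.765 -0.181 -0.234  2.057  0.545  1.024 -1.292] 0.0 0.0
D dpos [ 33.524  -1.933 -50.926] rv [0. 0. 0.] 0.0
   [-0.721 -0.153 -0.256  2.068  0.558  0.981 -1.298] 0.0 0.0
   [-0.669 -0.124 -0.289  2.078  0.574  0.938 -1.307] 0.0 0.0
   [-0.601 -0.091 -0.337  2.085  0.593  0.896 -1.319] 0.0 0.0
```

play_rows --deltas "2 3 18 0.025 0.023 -0.113 1; 4 6 36 0.051 0.047 -0.227 1; 6 9 54 0.076 0.070 -0.340 1; 8 12 72 0.102 0.093 -0.454 1; 11 14 90 0.127 0.117 -0.567 1"

```text
t: 5.83
tcp_pos: [0.4972, 0.0997, 0.3361]
eef_rot: [0.148, 0.277, 0.949, -0.002]
ft_force: [0.5, 0.5, -4.8]
grip_width: 0.0189
grasp_force: 79.5
```

play_rows --deltas "0 0 0 0.025 0.023 -0.113 1; 0 0 0 0.051 0.047 -0.227 1; 0 0 0 0.076 0.070 -0.340 1; 0 0 0 0.102 0.093 -0.454 1; 0 0 0 0.127 0.117 -0.567 1"

```text
t: 6.25
tcp_pos: [0.4977, 0.0994, 0.3355]
eef_rot: [0.07, 0.54, 0.839, -0.001]
ft_force: [-0.4, 0.0, -5.2]
grip_width: 0.0188
grasp_force: 79.4
```

play_rows --deltas "0 0 0 0.025 0.023 -0.113 1; 0 0 0 0.051 0.047 -0.227 1; 0 0 0 0.076 0.070 -0.340 1; 0 0 0 0.102 0.093 -0.454 1; 0 0 0 0.109 0.100 -0.486 1"

```text
t: 6.67
tcp_pos: [0.4985, 0.0982, 0.3353]
eef_rot: [-0.002, 0.728, 0.685, 0.0]
ft_force: [-0.1, -0.4, -3.9]
grip_width: 0.0184
grasp_force: 79.3
```

```bash
sed -i "s/^seg('A'/print(st['qpos'],x0,st['ft_force'],st['grip_width']);seg('A'/" t3.py; python3 t3.py
```

```text
[-0.029 -0.    -0.214  1.651 -0.005  1.492 -0.304] [0.498 0.098 0.335] [-0.098 -0.447 -3.866] 0.018371039656793414
A dpos [1.531 1.814 4.711] rv [-0.004 -0.003  0.004] 0.3435864083412433
   [ 1.06   0.095 -1.36   1.624  0.09   1.499 -0.367] 0.0 0.0
   [ 1.058  0.096 -1.36   1.622  0.091  1.501 -0.368] 0.0 0.0
   [ 1.056  0.097 -1.36   1.62   0.093  1.502 -0.369] 0.0 0.0
   [ 1.054  0.098 -1.36   1.618  0.095  1.504 -0.37 ] 0.0 0.0
   [ 1.052  0.099 -1.36   1.616  0.097  1.505 -0.372] 0.0 0.0
   [ 1.05   0.1   -1.36   1.614  0.098  1.507 -0.373] 0.0 0.0
B dpos [  0. 200.  20.] rv [0. 0. 0.] 0.0
   [ 0.842  0.199 -1.36   1.565  0.195  1.535 -0.579] 0.0 0.0
   [ 0.628  0.312 -1.36   1.497  0.305  1.576 -0.777] 0.0 0.0
   [ 0.419  0.429 -1.36   1.411  0.419  1.63  -0.952] 0.0 0.0
C dpos [-81.994  20.21  -90.491] rv [-0.034 -0.582  0.   ] 33.400000000000006
   [ 0.493  0.294 -1.36   1.528  0.365  1.493 -0.925] 0.0 0.0
   [ 0.58   0.123 -1.36   1.639  0.27   1.35  -0.871] 0.0 0.0
   [-0.346 -0.051 -0.409  1.766  0.202  1.227 -0.864] 0.0 0.0
   [-0.53  -0.108 -0.296  1.87   0.294  1.139 -0.978] 0.0 0.0
   [-0.657 -0.152 -0.251  1.967  0.41   1.07  -1.121] 0.0 0.0
   [-0.765 -0.181 -0.234  2.057  0.545  1.024 -1.292] 0.0 0.0
D dpos [ 33.524  -1.933 -50.926] rv [0. 0. 0.] 0.0
   [-0.721 -0.153 -0.256  2.068  0.558  0.981 -1.298] 0.0 0.0
   [-0.669 -0.124 -0.289  2.078  0.574  0.938 -1.307] 0.0 0.0
   [-0.601 -0.091 -0.337  2.085  0.593  0.896 -1.319] 0.0 0.0
```

play_rows --deltas "0 40 5 0 0 0 1; 0 80 10 0 0 0 1; 0 120 15 0 0 0 1; 0 160 20 0 0 0 1; 1 202 25 0 0 0 1"

```text
t: 7.08
tcp_pos: [0.499, 0.3017, 0.3611]
eef_rot: [-0.001, 0.726, 0.687, 0.001]
ft_force: [0.3, 0.6, -5.1]
grip_width: 0.0188
grasp_force: 79.3
```

play_rows --deltas "-16 4 -18 -0.007 -0.116 0 1; -33 8 -36 -0.014 -0.233 0 1; -49 12 -54 -0.020 -0.349 0 1; -66 16 -72 -0.027 -0.466 0 1; -82 20 -90 -0.034 -0.582 0 1"

```text
t: 7.5
tcp_pos: [0.416, 0.3205, 0.2702]
eef_rot: [0.21, 0.694, 0.659, 0.2]
ft_force: [-0.6, -0.2, -4.7]
grip_width: 0.0187
grasp_force: 79.6
```

play_rows --deltas "0 0 0 0 0 0 1; 0 0 0 0 0 0 1; 0 0 0 0 0 0 1"

```text
t: 7.75
tcp_pos: [0.4176, 0.3203, 0.2714]
eef_rot: [0.209, 0.695, 0.659, 0.198]
ft_force: [0.1, -0.2, -3.5]
grip_width: 0.0188
grasp_force: 79.7
```

```bash
cat > t4.py <<'E'
from ik import *
np.set_printoptions(precision=4,suppress=True)
st=readout.state(); q=st['qpos']; x0=st['tcp_pos']; R0=Ro.from_quat(np.roll(st['eef_rot'],-1))
tc,Rt=pose(np.radians(-90),.045)
print(q,'err',(x0-tc)*1000,'rot',(Ro.from_matrix(Rt)*R0.inv()).as_rotvec(),st['ft_force'],st['torque'],st['grip_width'])
P={}
for n in('top','side'):
    pic,d=optics.capture(n); P[n]=pic; np.save(n+'_d2.npy',d); np.save(n+'_p2.npy',pic)
a=cv2.resize(P['top'][220:330,120:250],(400,338),interpolation=cv2.INTER_CUBIC); b=cv2.resize(P['side'][120:250,130:280],(400,347),interpolation=cv2.INTER_CUBIC)
cv2.imwrite('pics/s2.png',np.hstack([np.pad(a,((0,9),(0,0),(0,0))),b])[:,:,::-1])
E
python3 t4.py
```

```text
[-0.3571 -0.2025 -0.5889  2.0452  0.4527  0.9838 -1.2076] err [-0.4383  0.1344  1.8432] rot [-0.0005  0.0008 -0.005 ] [ 0.0825 -0.2146 -3.5361] [0.2167 0.9973 0.1074] 0.018761083250540142
```

View pics/s2.png

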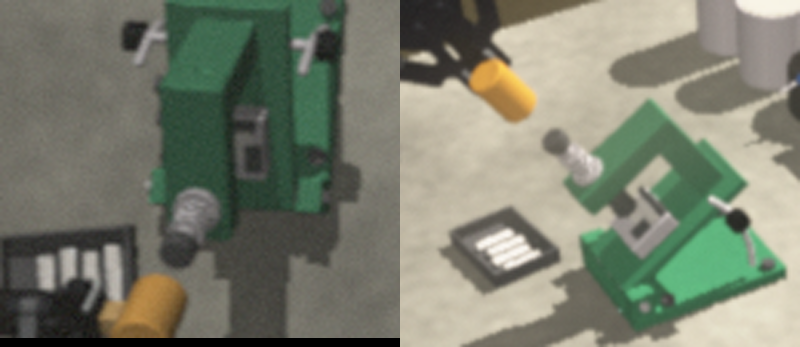

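The pictures show the brass head hovering above the dark cap disc and roughly in line with the punch axis. I'll check the offset numerically.

```bash
cat > t5.py <<'E'
from ik import *
np.set_printoptions(precision=1,suppress=True)
G=np.stack([gx,gy,gz],1)
st=readout.state(); R0=Ro.from_quat(np.roll(st['eef_rot'],-1)).as_matrix()
print('expected head centre', (st['tcp_pos']-R0[:,0]*-.043*-1*-1 - CAP)@G*1000)
for n in('top','side'):
    d=np.load(n+'_d2.npy');p_=np.load(n+'_p2.npy');w=cloud(n,d);hsv=cv2.cvtColor(p_,cv2.COLOR_RGB2HSV)
    q=(w-CAP)@G*1000
    near=(d>0)&(np.linalg.norm(q,axis=-1)<130)
    o=near&(hsv[...,1]>150)&(hsv[...,0]>10)&(hsv[...,0]<30)&(q[...,2]>25)
    h=q[o]; print(n,'head',len(h),np.percentile(h,2,axis=0),np.percentile(h,98,axis=0))
    mid=h[(h[:,2]>50)&(h[:,2]<90)]
    f=lambda c:np.hypot(mid[:,0]-c[0],mid[:,1]-c[1])-18
    print('   cyl fit',least_squares(f,[0,0],loss='soft_l1').x)
    g=near&(hsv[...,1]<70)&(q[...,2]<3)&(q[...,2]>-14)&(np.hypot(q[...,0],q[...,1])<22)
    c=q[g]; print('  cap',len(c),np.percentile(c,2,axis=0),np.percentile(c,98,axis=0)); s=c[c[:,2]<-3]
    f=lambda k:np.hypot(s[:,0]-k[0],s[:,1]-k[1])-12
    print('   cap fit',least_squares(f,[0,0],loss='soft_l1').x, 'top z',np.percentile(c[:,2],[80,90,97]))
E
python3 t5.py
```

```text
expected head centre [ 3.1 86.9 74.7]
top head 268 [ -8.9 -16.8  51.2] [20.1 10.4 98.4]
   cyl fit [ 0.4 -0.7]
  cap 120 [ -8.5 -10.6 -13.2] [12.6 10.8 -0.2]
   cap fit [-0.6  2.1] top z [-2.2 -0.9 -0.2]
side head 259 [-13.1 -19.2  54.8] [ 14.9  16.8 102.4]
   cyl fit [-1.4  2.8]
  cap 79 [-13.2 -11.7 -13.2] [ 7.8 12.8  1.8]
   cap fit [-3.6  3.7] top z [-0.2  0.8  1.8]
```

play_rows --deltas "5 1 -9 0 0 0 1; 10 1 -18 0 0 0 1; 15 1 -26 0 0 0 1; 21 1 -34 0 0 0 1; 21 1 -34 0 0 0 1"

```text
t: 8.27
tcp_pos: [0.4395, 0.32, 0.2343]
eef_rot: [0.208, 0.696, 0.659, 0.196]
ft_force: [0.2, -0.7, -5.6]
grip_width: 0.0192
grasp_force: 79.6
```

play_rows --deltas "0 0 0 0 0 0 1; 0 0 0 0 0 0 1; 0 0 0 0 0 0 1; 0 0 0 0 0 0 1"

```text
t: 8.6
tcp_pos: [0.4388, 0.3221, 0.2381]
eef_rot: [0.209, 0.695, 0.659, 0.199]
ft_force: [0.1, 0.5, -5.4]
grip_width: 0.0187
grasp_force: 79.6
```

play_rows --deltas "1.1 0 -1.7 0 0 0 1; 1.1 0 -1.7 0 0 0 1; 1.1 0 -1.7 0 0 0 1; 1.1 0 -1.7 0 0 0 1"

```text
t: 8.93
tcp_pos: [0.4399, 0.3217, 0.2358]
eef_rot: [0.209, 0.695, 0.659, 0.199]
ft_force: [-0.6, -0.5, -5.0]
grip_width: 0.0188
grasp_force: 79.7
```

play_rows --deltas "1.1 0 -1.7 0 0 0 1; 1.1 0 -1.7 0 0 0 1; 1.1 0 -1.7 0 0 0 1; 1.1 0 -1.7 0 0 0 1"

```text
t: 9.27
tcp_pos: [0.4411, 0.3217, 0.234]
eef_rot: [0.209, 0.695, 0.659, 0.199]
ft_force: [-0.9, -0.4, -5.4]
grip_width: 0.0187
grasp_force: 79.7
```

play_rows --deltas "1.1 0 -1.7 0 0 0 1; 1.1 0 -1.7 0 0 0 1; 1.1 0 -1.7 0 0 0 1; 1.1 0 -1.7 0 0 0 1"

```text
t: 9.6
tcp_pos: [0.4422, 0.3217, 0.2323]
eef_rot: [0.209, 0.695, 0.659, 0.199]
ft_force: [-0.9, 0.4, -4.3]
grip_width: 0.0188
grasp_force: 79.7
```

play_rows --deltas "1.1 0 -1.7 0 0 0 1; 1.1 0 -1.7 0 0 0 1; 1.1 0 -1.7 0 0 0 1; 1.1 0 -1.7 0 0 0 1"

```text
t: 9.93
tcp_pos: [0.4433, 0.322, 0.231]
eef_rot: [0.209, 0.695, 0.659, 0.199]
ft_force: [-1.6, -0.1, -3.2]
grip_width: 0.0187
grasp_force: 80.2
```

play_rows --deltas "0.6 0 -0.8 0 0 0 1; 0.6 0 -0.8 0 0 0 1; 0.6 0 -0.8 0 0 0 1; 0.6 0 -0.8 0 0 0 1"

```text
t: 10.27
tcp_pos: [0.4439, 0.3219, 0.2301]
eef_rot: [0.209, 0.695, 0.659, 0.199]
ft_force: [-2.4, 0.3, -0.7]
grip_width: 0.0189
grasp_force: 80.2
```

play_rows --deltas "0.6 0 -0.8 0 0 0 1; 0.6 0 -0.8 0 0 0 1; 0.6 0 -0.8 0 0 0 1; 0.6 0 -0.8 0 0 0 1"

```text
t: 10.6
tcp_pos: [0.4445, 0.3219, 0.2291]
eef_rot: [0.208, 0.695, 0.659, 0.199]
ft_force: [-2.4, 0.7, -1.8]
grip_width: 0.0189
grasp_force: 80.3
```

play_rows --deltas "-6 0.3 9 0 0 0 1; -12 0.7 18 0 0 0 1; -17.8 1 27 0 0 0 1; -17.8 1 27 0 0 0 1; -17.8 1 27 0 0 0 1"

```text
t: 11.02
tcp_pos: [0.4266, 0.3232, 0.2574]
eef_rot: [0.209, 0.695, 0.659, 0.2]
ft_force: [-0.3, -0.5, -6.5]
grip_width: 0.0191
grasp_force: 80.1
```

play_rows --deltas "0 0 0 0 0 0 1; 0 0 0 0 0 0 1; 0 0 0 0 0 0 1"

```text
t: 11.27
tcp_pos: [0.4266, 0.3223, 0.2554]
eef_rot: [0.209, 0.695, 0.659, 0.198]
ft_force: [0.5, -0.2, -5.5]
grip_width: 0.019
grasp_force: 80.0
```

play_rows --deltas "9.9 -0.6 -15 0 0 0 1; 20.9 -1.2 -31.7 0 0 0 1; 24.5 -1.4 -37.2 0 0 0 1; 25 -1.5 -38 0 0 0 1; 25 -1.5 -38 0 0 0 1"

```text
t: 11.68
tcp_pos: [0.4515, 0.322, 0.2186]
eef_rot: [0.208, 0.695, 0.659, 0.199]
ft_force: [-3.4, 0.3, 1.3]
grip_width: 0.0191
grasp_force: 80.9
```

```bash
python3 -c "
from ik import *
s=readout.state();np.set_printoptions(precision=4,suppress=True)
R0=Ro.from_quat(np.roll(s['eef_rot'],-1));print('tool tilt vs gz deg',np.degrees(np.arccos(-R0.as_matrix()[:,2]@gz)),'F.gz',s['ft_force']@gz,s['ft_force'],s['torque'],'depth mm',-(s['tcp_pos']-np.array([.4432,.322,.2312]))@gz*1000,s['qpos'])
pic,d=optics.capture('side');np.save('side_d3.npy',d);cv2.imwrite('pics/b1.png',cv2.resize(pic[130:240,150:270],(655,600),interpolation=cv2.INTER_CUBIC)[:,:,::-1])"
```

```text
tool tilt vs gz deg 0.25828362317548903 F.gz 2.9668059727150644 [-3.3516  0.2884  1.3365] [ 0.124   1.1053 -0.0572] depth mm 15.045375335632524 [-0.3262 -0.0896 -0.6003  2.0737  0.5669  0.8791 -1.2951]
```

View pics/b1.png

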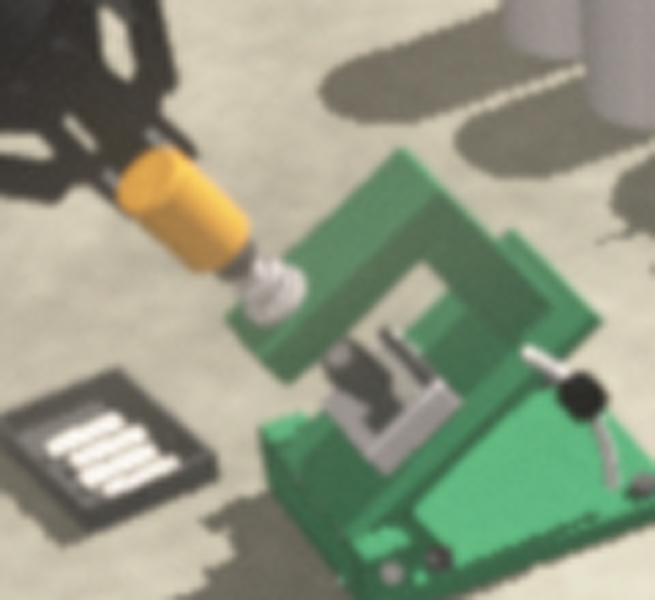

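The head sits square on the cap with the spring compressed. The axial force of about 7.4 N puts the punch at or just short of the stop, so I'll press a little further to be sure.

play_rows --deltas "0.5 0 -0.7 0 0 0 1; 0.5 0 -0.7 0 0 0 1; 0.5 0 -0.7 0 0 0 1"

```text
t: 11.98
tcp_pos: [0.4517, 0.3221, 0.2184]
eef_rot: [0.208, 0.695, 0.659, 0.199]
ft_force: [-5.9, 0.5, 3.2]
grip_width: 0.0191
grasp_force: 81.4
```

play_rows --deltas "0.5 0 -0.7 0 0 0 1; 0.5 0 -0.7 0 0 0 1; 0.5 0 -0.7 0 0 0 1"

```text
t: 12.23
tcp_pos: [0.4519, 0.3222, 0.2182]
eef_rot: [0.209, 0.695, 0.659, 0.199]
ft_force: [-10.1, 0.3, 7.0]
grip_width: 0.019
grasp_force: 82.2
```

Force jumped to about 16 N with only 0.3 mm more travel, so the punch is on its stop. I'll retract and return to vertical.

play_rows --deltas "-5 0.3 7.5 0 0 0 1; -10 0.6 15 0 0 0 1; -15 0.9 23 0 0 0 1; -20 1.2 30 0 0 0 1; -24.8 1.4 37.6 0 0 0 1"

```text
t: 12.65
tcp_pos: [0.4272, 0.3218, 0.2543]
eef_rot: [0.209, 0.695, 0.659, 0.198]
ft_force: [-0.5, -0.2, -4.4]
grip_width: 0.0185
grasp_force: 80.0
```

play_rows --deltas "14 -5 20 0.007 0.116 0 1; 29 -10 41 0.014 0.233 0 1; 44 -15 62 0.020 0.349 0 1; 58 -20 83 0.027 0.466 0 1; 73 -24 104 0.034 0.582 0 1"

```text
t: 13.07
tcp_pos: [0.5015, 0.2976, 0.3612]
eef_rot: [-0.002, 0.726, 0.688, 0.002]
ft_force: [0.2, 1.0, -3.9]
grip_width: 0.0186
grasp_force: 80.1
```

Run:
```python
from ik import *
np.set_printoptions(precision=3,suppress=True)
s=readout.state();print(s['qpos'],s['tcp_pos'],s['eef_rot'],s['ft_force'],s['torque'])
G=np.stack([gx,gy,gz],1)
R0=Ro.from_quat(np.roll(s['eef_rot'],-1)).as_matrix()
P={}
for n in('top','side'):
    p_,d=optics.capture(n);P[n]=p_;w=cloud(n,d);hsv=cv2.cvtColor(p_,cv2.COLOR_RGB2HSV)
    q=(w-CAP)@G*1000
    g=(d>0)&(hsv[...,1]<70)&(np.hypot(q[...,0],q[...,1])<16)&(q[...,2]>-60)&(q[...,2]<15)
    print(n,g.sum(),'cap top z',np.percentile(q[g][:,2],[90,97]) if g.sum() else None)
    # head in tool frame (x,y,z) mm
    l=(w-s['tcp_pos'])@R0*1000
    o=(d>0)&(hsv[...,1]>150)&(hsv[...,0]>10)&(hsv[...,0]<30)&(np.linalg.norm(l,axis=-1)<75)&(l[...,0]<-15)
    h=l[o]; print('  head in tool',len(h),np.percentile(h,2,axis=0),np.percentile(h,98,axis=0))
b=P['side']; cv2.imwrite('pics/r1.png',cv2.resize(b[80:240,130:290],(600,600),interpolation=cv2.INTER_CUBIC)[:,:,::-1])
```

```text
[-0.258  0.167 -0.37   1.431  0.055  1.553 -0.678] [0.502 0.298 0.361] [-0.002  0.726  0.688  0.002] [ 0.235  0.959 -3.908] [ 0.3   -0.049  0.005]
top 287 cap top z [-2.07  -0.465]
  head in tool 298 [-60.525 -13.371 -26.674] [-30.402  15.517 -14.036]
side 223 cap top z [-0.376  1.627]
  head in tool 326 [-65.271 -11.191 -26.195] [-32.676  20.467  18.546]
```

View pics/r1.png

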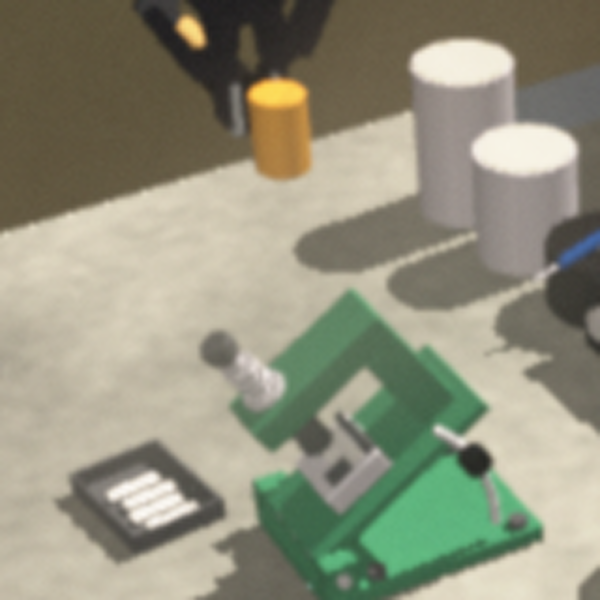

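The punch is back up with the cap in its original place, and the head sits straight in the grip. Next move is to the caddy.

play_rows --deltas "3 -39.5 0 0 0 0.119 1; 6 -79 0 0 0 0.238 1; 9 -118.5 0 0 0 0.356 1; 12 -158 0 0 0 0.475 1; 15 -197.5 0 0 0 0.594 1"

```text
t: 13.58
tcp_pos: [0.5149, 0.1104, 0.3582]
eef_rot: [-0.001, 0.506, 0.863, 0.001]
ft_force: [1.3, -0.4, -5.5]
grip_width: 0.0187
grasp_force: 80.1
```

play_rows --deltas "3 -39.5 0 0 0 0.119 1; 6 -79 0 0 0 0.238 1; 9 -118.5 0 0 0 0.356 1; 12 -158 0 0 0 0.475 1; 15 -197.5 0 0 0 0.594 1"

```text
t: 14.0
tcp_pos: [0.5288, -0.0755, 0.3583]
eef_rot: [-0.002, 0.247, 0.969, 0.001]
ft_force: [0.3, 0.6, -5.2]
grip_width: 0.0191
grasp_force: 80.1
```

play_rows --deltas "3 -39.5 0 0 0 0.119 1; 6 -79 0 0 0 0.238 1; 9 -118.5 0 0 0 0.356 1; 12 -158 0 0 0 0.475 1; 15 -197.5 0 0 0 0.594 1"

```text
t: 14.42
tcp_pos: [0.5435, -0.2694, 0.3582]
eef_rot: [-0.002, -0.043, 0.999, -0.0]
ft_force: [1.1, 0.7, -4.6]
grip_width: 0.0189
grasp_force: 80.2
```

play_rows --deltas "0 0 -38 0 0 0 1; 0 0 -76 0 0 0 1; 0 0 -114 0 0 0 1; 0 0 -152 0 0 0 1; 0 0 -190 0 0 0 1"

```text
t: 14.83
tcp_pos: [0.5434, -0.2678, 0.1665]
eef_rot: [-0.002, -0.04, 0.999, -0.0]
ft_force: [-0.0, -0.3, -5.1]
grip_width: 0.019
grasp_force: 80.1
```

play_rows --deltas "0 0 -30 0 0 0 1; 0 0 -60 0 0 0 1; 0 0 -80 0 0 0 1; 0 0 -80 0 0 0 1; 0 0 -80 0 0 0 1"

```text
t: 15.25
tcp_pos: [0.5431, -0.2673, 0.0873]
eef_rot: [-0.004, -0.04, 0.999, 0.001]
ft_force: [-0.3, 0.3, -3.3]
grip_width: 0.0187
grasp_force: 79.8
```

```bash
cat > t6.py <<'E'
from ik import *
np.set_printoptions(precision=4,suppress=True)
s=readout.state();print(s['qpos'],s['tcp_pos'],s['eef_rot'],s['ft_force'])
R0=Ro.from_quat(np.roll(s['eef_rot'],-1)).as_matrix(); mx=-R0[:,0]; print('mallet yaw',np.degrees(np.arctan2(mx[1],mx[0])),'tilt',np.degrees(np.arccos(-R0[2,2])))
hd=s['tcp_pos']+.043*mx; print('head pred',hd,'vs stall in caddy frame mm')
c,sn=np.cos(np.radians(9)),np.sin(np.radians(9)); C=np.array([[c,-sn],[sn,c]]); print((hd[:2]-[.5872,-.2882])@C*1000)
P={}
for n in('top','side'):
    p_,d=optics.capture(n);P[n]=p_;w=cloud(n,d);hsv=cv2.cvtColor(p_,cv2.COLOR_RGB2HSV)
    o=(d>0)&(hsv[...,1]>150)&(hsv[...,0]>16)&(hsv[...,0]<30)&(np.linalg.norm(w[...,:2]-hd[:2],axis=-1)<.03)&(w[...,2]>hd[2]-.035)
    h=w[o]; print(n,'head',len(h),np.percentile(h,2,axis=0),np.percentile(h,98,axis=0))
    t=h[h[:,2]>np.percentile(h[:,2],97)-.006]; print('  top',np.percentile(t,[3,97],axis=0).mean(0))
a=cv2.resize(P['top'][190:290,370:480],(400,364),interpolation=cv2.INTER_CUBIC); b=cv2.resize(P['side'][260:380,300:430],(400,369),interpolation=cv2.INTER_CUBIC)
import sys
cv2.imwrite(f'pics/{sys.argv[1]}.png',np.hstack([np.pad(a,((0,5),(0,0),(0,0))),b])[:,:,::-1])
E
python3 t6.py c1
```

```text
[ 0.3936  0.3587  0.0228  1.7421 -0.0074  1.048   2.0688] [ 0.5431 -0.2673  0.0873] [-0.0036 -0.0397  0.9992  0.0009] [-0.3482  0.3243 -3.2893]
mallet yaw 4.5511453788459635 tilt 0.4229075808342485
head pred [ 0.586  -0.2638  0.087 ] vs stall in caddy frame mm
[ 2.6072 24.2512]
top head 107 [ 0.574  -0.2751  0.1051] [ 0.6033 -0.2478  0.1164]
  top [ 0.5898 -0.2613  0.1223]
side head 38 [ 0.5714 -0.2809  0.064 ] [ 0.5987 -0.2639  0.1147]
  top [ 0.5969 -0.2679  0.1138]
```

View pics/c1.png

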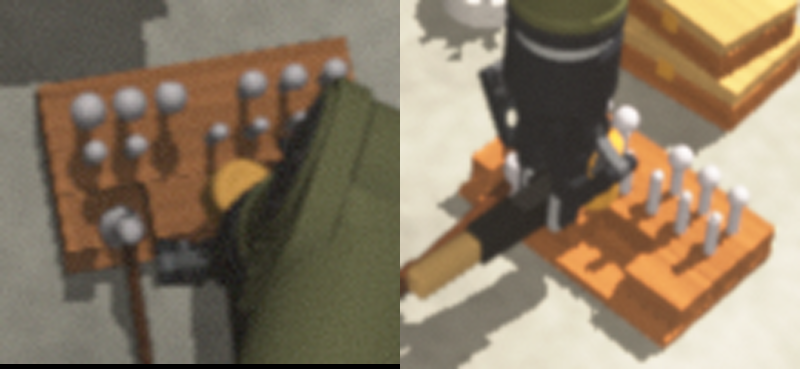

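The top view shows the head about 24 mm to the left of the stall, because the traverse was joint-speed limited. I'll correct y and yaw.

play_rows --deltas "0 -7 0 0 0 0.02 1; 1 -14 0 0 0 0.04 1; 1.5 -21 0 0 0 0.06 1; 1.5 -27.5 0 0 0 0.078 1; 1.5 -27.5 0 0 0 0.078 1"

```text
t: 15.77
tcp_pos: [0.5469, -0.2978, 0.0911]
eef_rot: [-0.0, -0.078, 0.997, -0.002]
ft_force: [-0.6, -1.1, -4.5]
grip_width: 0.019
grasp_force: 80.1
```

play_rows --deltas "0 0 0 0 0 0 1; 0 0 0 0 0 0 1; 0 0 0 0 0 0 1"

```text
t: 16.02
tcp_pos: [0.5463, -0.2943, 0.089]
eef_rot: [-0.002, -0.079, 0.997, 0.0]
ft_force: [0.1, 1.4, -5.1]
grip_width: 0.0189
grasp_force: 80.1
```

```bash
python3 t6.py c2
```

```text
[ 0.4338  0.3829  0.0209  1.7048 -0.0079  1.057   2.1853] [ 0.5463 -0.2943  0.089 ] [-0.0016 -0.0786  0.9969  0.0004] [ 0.1312  1.3512 -5.135 ]
mallet yaw 9.0210996409954 tilt 0.1860351288068224
head pred [ 0.5888 -0.2876  0.0889] vs stall in caddy frame mm
[1.6727 0.342 ]
top head 137 [ 0.5733 -0.3008  0.1066] [ 0.6055 -0.2682  0.2092]
  top [ 0.5725 -0.2673  0.2121]
side head 22 [ 0.5748 -0.3037  0.0647] [ 0.59   -0.2949  0.1119]
  top [ 0.5788 -0.2979  0.1098]
```

View pics/c2.png

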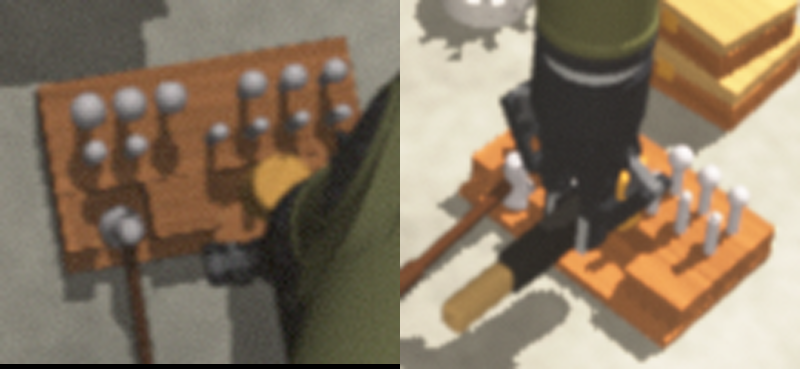

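The head sits over the stall once camera parallax is allowed for, so I'll lower it.

play_rows --deltas "-2 0 -10 0 0 0 1; -2 0 -22 0 0 0 1; -2 0 -34 0 0 0 1; -2 0 -43 0 0 0 1; -2 0 -43 0 0 0 1"

```text
t: 16.53
tcp_pos: [0.5415, -0.2937, 0.0415]
eef_rot: [-0.005, -0.078, 0.997, 0.002]
ft_force: [-0.7, -0.1, -5.0]
grip_width: 0.0186
grasp_force: 80.0
```

play_rows --deltas "0 0 0 0 0 0 1; 0 0 -2 0 0 0 1; 0 0 -4 0 0 0 1; 0 0 -4 0 0 0 1; 0 0 -4 0 0 0 1"

```text
t: 16.95
tcp_pos: [0.544, -0.295, 0.0416]
eef_rot: [-0.002, -0.078, 0.997, 0.0]
ft_force: [0.7, -0.1, -4.0]
grip_width: 0.0193
grasp_force: 80.0
```

play_rows --deltas "0 0 -1.5 0 0 0 1; 0 0 -1.5 0 0 0 1; 0 0 -1.5 0 0 0 1; 0 0 -1.5 0 0 0 1"

```text
t: 17.28
tcp_pos: [0.5438, -0.295, 0.0399]
eef_rot: [-0.002, -0.078, 0.997, 0.0]
ft_force: [-0.1, -0.3, -5.2]
grip_width: 0.019
grasp_force: 80.0
```

play_rows --deltas "0 0 -1.5 0 0 0 1; 0 0 -1.5 0 0 0 1; 0 0 -1.5 0 0 0 1; 0 0 -1.5 0 0 0 1"

```text
t: 17.62
tcp_pos: [0.5438, -0.295, 0.0382]
eef_rot: [-0.002, -0.078, 0.997, 0.0]
ft_force: [0.6, 0.9, -4.1]
grip_width: 0.0188
grasp_force: 80.0
```

play_rows --deltas "0 0 -0.8 0 0 0 1; 0 0 -0.8 0 0 0 1; 0 0 -0.8 0 0 0 1"

```text
t: 17.87
tcp_pos: [0.5439, -0.2951, 0.0379]
eef_rot: [-0.002, -0.078, 0.997, 0.0]
ft_force: [-0.7, -0.0, -1.2]
grip_width: 0.0188
grasp_force: 80.6
```

play_rows --deltas "0 0 -0.8 0 0 0 1; 0 0 -0.8 0 0 0 1; 0 0 -0.8 0 0 0 1"

```text
t: 18.12
tcp_pos: [0.5439, -0.295, 0.0377]
eef_rot: [-0.002, -0.078, 0.997, 0.0]
ft_force: [-4.0, 1.4, 6.0]
grip_width: 0.0189
grasp_force: 81.6
```

play_rows --deltas "0 0 -0.6 0 0 0 1; 0 0 -0.6 0 0 0 1; 0 0 -0.6 0 0 0 1"

```text
t: 18.37
tcp_pos: [0.5439, -0.2951, 0.0377]
eef_rot: [-0.002, -0.078, 0.997, 0.0]
ft_force: [-5.6, 1.9, 9.3]
grip_width: 0.0191
grasp_force: 82.3
```

Contact with the floor is clear. I'll unload, open partway and rise.

play_rows --deltas "0 0 1.3 0 0 0 1; 0 0 1.3 0 0 0 1; 0 0 1.3 0 0 0 0.75; 0 0 1.3 0 0 0 0.65; 0 0 1.3 0 0 0 0.5" --squeeze 20

```text
t: 18.78
tcp_pos: [0.5444, -0.2951, 0.0375]
eef_rot: [-0.002, -0.078, 0.997, 0.0]
ft_force: [-0.0, 0.1, -0.1]
grip_width: 0.0405
grasp_force: 0.0
```

play_rows --deltas "0 0 0 0 0 0 0.5; 0 0 0 0 0 0 0.5; 0 0 0 0 0 0 0.5; 0 0 0 0 0 0 0.5; 0 0 0 0 0 0 0.5"

```text
t: 19.2
tcp_pos: [0.5438, -0.2949, 0.0374]
eef_rot: [-0.002, -0.078, 0.997, 0.0]
ft_force: [0.4, -0.7, 0.3]
grip_width: 0.0429
grasp_force: 0.0
```

play_rows --deltas "0 0 10 0 0 0 0.5; 0 0 25 0 0 0 0.5; 0 0 50 0 0 0 0.5; 0 0 85 0 0 0 0.5; 0 0 120 0 0 0 0.5"

```text
t: 19.62
tcp_pos: [0.5432, -0.2946, 0.1587]
eef_rot: [-0.003, -0.078, 0.997, 0.001]
ft_force: [0.4, -0.9, 0.2]
grip_width: 0.0422
grasp_force: 0.0
```

play_rows --deltas "-30 0 25 0 0 0 0.5; -60 0 50 0 0 0 0.5; -80 0 80 0 0 0 0.5; -80 0 100 0 0 0 0.5; -80 0 100 0 0 0 0.5"

```text
t: 20.03
tcp_pos: [0.4647, -0.2968, 0.2641]
eef_rot: [0.002, -0.077, 0.997, -0.002]
ft_force: [0.8, -1.3, 1.3]
grip_width: 0.0423
grasp_force: 0.0
```

Run:
```python
from h import *
np.set_printoptions(precision=4,suppress=True)
s=readout.state();print(s['tcp_pos'],s['ft_force'],s['grip_width'])
c,sn=np.cos(np.radians(9)),np.sin(np.radians(9)); C=np.array([[c,-sn,0],[sn,c,0],[0,0,1]])
P={}
for n in('top','side'):
    p_,d=optics.capture(n);P[n]=p_;w=cloud(n,d);hsv=cv2.cvtColor(p_,cv2.COLOR_RGB2HSV)
    q=(w-[.5872,-.2882,.01])@C*1000
    o=(d>0)&(hsv[...,1]>150)&(hsv[...,0]>15)&(hsv[...,0]<30)&(np.hypot(q[...,0],q[...,1])<35)&(q[...,2]>44)&(q[...,2]<60)
    h=q[o]; print(n,'headtop',len(h),(np.percentile(h,2,axis=0)+np.percentile(h,98,axis=0))/2 if len(h) else '',np.median(h,axis=0))
    o=(d>0)&(np.abs(q[...,1])<30)&(q[...,0]<-30)&(q[...,0]>-170)&(q[...,2]>18)&(q[...,2]<60); k=q[o]
    if len(k)>20: print('  handle',len(k),np.polyfit(k[:,0],k[:,2],1),np.polyfit(k[:,0],k[:,1],1))
a=cv2.resize(P['top'][190:300,370:480],(400,400),interpolation=cv2.INTER_CUBIC); b=cv2.resize(P['side'][260:390,300:430],(400,400),interpolation=cv2.INTER_CUBIC)
cv2.imwrite('pics/e1.png',np.hstack([a,b])[:,:,::-1])
```

```text
[ 0.4647 -0.2968  0.2641] [ 0.7688 -1.2848  1.3142] 0.04230750230198016
top headtop 180 [ 1.0176 -0.3802 51.2404] [ 1.0681 -0.4103 50.8213]
  handle 459 [ 0.0256 39.3306] [0.0041 1.4753]
side headtop 188 [-4.1739  1.6712 49.8847] [-4.1718  0.2123 50.9684]
  handle 728 [ 0.0342 37.8516] [-0.0095 -2.3221]
```

View pics/e1.png

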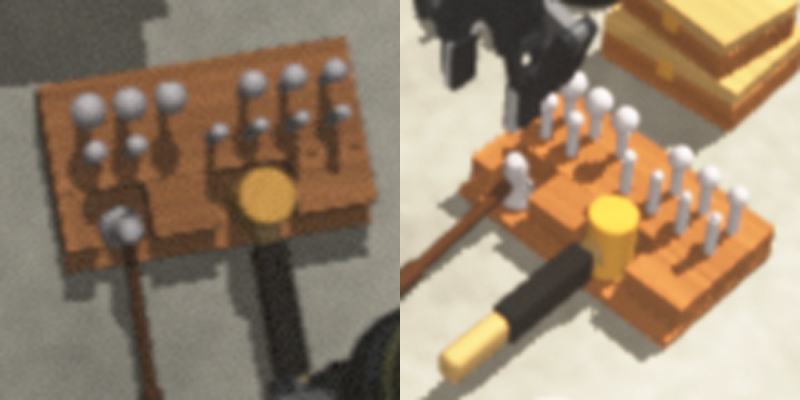

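The mallet stands upright in the larger stall, head centred to within a few mm and top at 51 mm above the floor, with the handle out at the front. I'm handing it in.

```bash
python3 -c "
from cell import bot
print(bot.job_done())"
```

```text
the job is handed in; nothing more can be done
None
```

I struck the punch square with a brisk blow, pressed it the last fraction of a millimetre onto its stop, and it sprang back up. The mallet now stands released in its larger stall with its handle out at the front, and I handed the job in at about 20 s of robot time; no verdict came back.

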